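# Build up an electrolysis test stack from the parts cases

## Robot

A 6-joint arm with a two-finger parallel gripper is mounted at the origin on a cart in front of the work surface, level with it; the furniture and walls round the work are solid. World frame = base frame: x ahead of the robot, y to its left, z up, the work surface at z = 0. Lengths are in mm, angles in rad, forces in N, time in s.
With the tool pointing down it reaches from about 350 to 875 mm from the base axis. Payload 4.2 kg.
Tool frame: the origin (TCP) lies between the finger pads; the fingertips stand 14 mm ahead of it and the grasp point (between the pads) lies 5 mm behind it; z points along the fingers, y is the line along which they close (so a half turn about z gives the same grasp; the last joint's range is limited). The gripper opens to 85 mm and grips with 20 to 120 N. Pads are 22 mm wide; open, the fingers measure 114 mm over their backs; the gripper's body (76 mm by 85 mm) begins 54 mm behind the grasp point. The pads swing forward as they close: fully open they stand 13 mm farther back than shut.
Start: joints at [1.578, 0.385, 0.008, 0, -1.194, -0.259], TCP at [155.686, 605.278, 245.312] pointing down, gripper open.
Joint ranges: [-3.14, 3.14], [-1.21, 2.06], [-1.07, 1.41], [-3.16, 2.05], [-2.99, -0.16], [-3.1, 3.1]. Speed limits (rad/s): [2.79, 2.79, 3.14, 3.14, 3.14, 3.14].

## Interface

Orientations are given as a unit quaternion [x, y, z, w].
In Python, from bench import * gives the robot as it stands.
- The arm moves only by the tool carry_out, never from a script. Its argument "motion" is a list of rows, each a list of 7 numbers: the turn, a rotation vector about the tool's x, y, z in rad, then the shift along the tool's x, y, z in mm, then the opening, from -1 (shut) to 1 (fully open), so that 0 is half open. A call has 1 to 5 rows; each row is the pose to reach, as a shift and turn from the pose commanded when the call began, along the tool's axes at that moment; what a row does not reach only later rows make up. A row lasts 1/8 s, in which the tool goes at most 62.5 mm and 10.7 degrees, less where a joint would pass 70% of its speed; a pose out of reach is approached as far as the arm can. A call with a gripper value outside its range is refused whole. The fingers move at their own pace and stop on an object; the grip force is fixed at half the most. Time passes only in rows, so rows that repeat a pose let the fingers close. It gives the time, the measured TCP pose, the force, the opening and the grip force at its end, in the units of the state.
- read_state(): the state, without advancing time (a new reading comes with each control period).
- get_image(name): name is "side" or "top"; returns a dict with "color" (400x640x3 uint8, blue, green, red), "mtx" (3x3 intrinsics, pixels), "position" and "orientation" of the camera in the world. Camera axes: x right, y down, z forward; pixel columns grow to the right and rows downward; lengths in mm; the calibration is good to about 2 mm. A picture is of the moment at which its call begins. There is no depth.
- job_done(): hands the job in; it is judged then, once.
The state is a dict: "clock": time; "joints": joint angles; "joint_vel": joint speeds; "joint_efforts": joint torques, N m; "position": TCP position; "ee_rot": TCP orientation; "contact_force": force on the tool from outside, world axes, zero at the start; "wrist_torque": the same for the moment, N m; "gripper_width": finger opening in mm; "grasp_force": force on a finger pad.
Only numpy, scipy, OpenCV 4.12 (cv2) and the standard library are available. Lean on these libraries where they do the work, as an engineer would, in place of code of your own. Each camera call takes 0.05 s, during which the arm holds its last target. There are 200 camera calls.

## Task

First open all three parts cases, so that they stand open together and you see what each one holds: membrane cells (frame with a filled window), an open spacer frame, or nothing. Then stack the parts squarely in the corner guides of the jig: every membrane cell there is, in a case or lying on the table, in any order, then the open spacer frame, and last the end plate with its boss upward. Finally shut all three cases and leave the other things on the table where they are.

Things in the scene. Friction and masses are not known exactly. Their poses are not given: they have to be found in the camera images.
- case_1_lid (a joint): Lid angle of case 1, rad: 0 shut, grows as it opens, stop at 1.85. The hinge is stiff (about 0.14 N m) and the lid stays at any angle it is left at. Open it past upright (about 1.7) for room to reach in from above.
- case_1_knob (a point): Centre of the black ball (22 mm diameter) that sticks out of the front of case 1's lid, the pull to lift the lid by; it moves with the lid. When the lid is shut it is 28 mm above the table, 16 mm in front of the lid's front face, and its x axis points from the front of the case to the hinge, z up; it turns with the lid.
- case_1_hinge (a point): Middle of the hinge line of case 1, at its back edge, 14 mm above the table; x axis from the front of the case to its back, y along the hinge line, z up. With the lid shut the knob lies at (-120, 0, +14) mm from here; a lid angle t turns that point about the y axis (front goes up). The case is fixed to the table: 104 mm long (x), 92 mm wide (y), base 14 mm high, lid 26 mm deep.
- case_1_bed (a point): Centre of the flat insert in case 1, 14 mm above the table, axes as for the hinge. A part lies flat on it, centred within 4 mm and turned by up to 0.27 rad from the case, long side along x. Only 7 mm high stops stand in the four corners (over 39 mm out along x, 37 mm along y), so its long sides are free for fingers down to the insert. What each case holds, if anything, changes from start to start.
- case_2_lid (a joint): Lid angle of case 2, rad: 0 shut, grows as it opens, stop at 1.85. The hinge is stiff (about 0.14 N m) and the lid stays at any angle it is left at. Open it past upright (about 1.7) for room to reach in from above.
- case_2_knob (a point): Centre of the black ball (22 mm diameter) that sticks out of the front of case 2's lid, the pull to lift the lid by; it moves with the lid. When the lid is shut it is 28 mm above the table, 16 mm in front of the lid's front face, and its x axis points from the front of the case to the hinge, z up; it turns with the lid.
- case_2_hinge (a point): Middle of the hinge line of case 2, at its back edge, 14 mm above the table; x axis from the front of the case to its back, y along the hinge line, z up. With the lid shut the knob lies at (-120, 0, +14) mm from here; a lid angle t turns that point about the y axis (front goes up). The case is fixed to the table: 104 mm long (x), 92 mm wide (y), base 14 mm high, lid 26 mm deep.
- case_2_bed (a point): Centre of the flat insert in case 2, 14 mm above the table, axes as for the hinge. A part lies flat on it, centred within 4 mm and turned by up to 0.27 rad from the case, long side along x. Only 7 mm high stops stand in the four corners (over 39 mm out along x, 37 mm along y), so its long sides are free for fingers down to the insert. What each case holds, if anything, changes from start to start.
- case_3_lid (a joint): Lid angle of case 3, rad: 0 shut, grows as it opens, stop at 1.85. The hinge is stiff (about 0.14 N m) and the lid stays at any angle it is left at. Open it past upright (about 1.7) for room to reach in from above.
- case_3_knob (a point): Centre of the black ball (22 mm diameter) that sticks out of the front of case 3's lid, the pull to lift the lid by; it moves with the lid. When the lid is shut it is 28 mm above the table, 16 mm in front of the lid's front face, and its x axis points from the front of the case to the hinge, z up; it turns with the lid.
- case_3_hinge (a point): Middle of the hinge line of case 3, at its back edge, 14 mm above the table; x axis from the front of the case to its back, y along the hinge line, z up. With the lid shut the knob lies at (-120, 0, +14) mm from here; a lid angle t turns that point about the y axis (front goes up). The case is fixed to the table: 104 mm long (x), 92 mm wide (y), base 14 mm high, lid 26 mm deep.
- case_3_bed (a point): Centre of the flat insert in case 3, 14 mm above the table, axes as for the hinge. A part lies flat on it, centred within 4 mm and turned by up to 0.27 rad from the case, long side along x. Only 7 mm high stops stand in the four corners (over 39 mm out along x, 37 mm along y), so its long sides are free for fingers down to the insert. What each case holds, if anything, changes from start to start.
- cell_a_mid (a point): Centre (half-way up) of a membrane cell, absent in some starts: white rectangular frame 80 x 50 x 12 mm with a dark grooved plate that fills its window; 70 g, same on both faces. x along the 80 mm, y along the 50 mm, z up through the 12 mm. This one may lie in a case. Grasp it across the 50 mm.
- cell_b_mid (a point): Centre (half-way up) of a membrane cell, absent in some starts: white rectangular frame 80 x 50 x 12 mm with a dark grooved plate that fills its window; 70 g, same on both faces. x along the 80 mm, y along the 50 mm, z up through the 12 mm. This one may lie in a case. Grasp it across the 50 mm.
- cell_c_mid (a point): Centre (half-way up) of a membrane cell, absent in some starts: white rectangular frame 80 x 50 x 12 mm with a dark grooved plate that fills its window; 70 g, same on both faces. x along the 80 mm, y along the 50 mm, z up through the 12 mm. This one may lie on the table. Grasp it across the 50 mm.
- spacer_mid (a point): Centre (half-way up) of the spacer frame, which lies in one of the cases: white rectangular frame 80 x 50 x 8 mm with an open window (rails 10 mm, ends 12 mm wide); 30 g, same on both faces. Axes as for the cells.
- end_plate_boss (a point): Middle of the round steel boss (22 mm diameter, 26 mm high: grasp it here) that stands on the end plate, which lies loose on the table, boss up: aluminium plate 80 x 50 x 14 mm, 220 g. The point is 28 mm above the plate's underside. x along the 80 mm, y along the 50 mm, z up.
- jig_pocket (a point): Centre of the pocket floor of the fixed stacking jig, 18 mm above the table; x along the pocket's 83 mm, y along its 53 mm (1.5 mm play each side of a part), z up. Aluminium base 102 x 92 mm; four L-shaped steel corner guides 48 mm high above the floor, with flared tops to 57 mm that lead in 3 mm more. At each corner they take 12 mm of the long side, 14 mm of the short; the sides between are open for fingers.
- jar_2: Sample jar 52 mm wide, 58 mm high, a bystander among the cases; origin at the centre of its underside, z up. Leave it alone.
- beaker_100: Glass beaker 53 mm wide, 70 mm high, a bystander among the cases; origin at the centre of its underside, z up. Leave it alone.
- petri_b: Petri dish 66 mm wide, 14 mm high, a bystander among the cases; origin at the centre of its underside, z up. Leave it alone.
Things that resemble listed ones, but are neither listed nor needed, are in the scene too. What is shaped like the part that bears end_plate_boss but green or red is not meant.

How it is judged (in metres and radians):
On the way, in this order (a step that is already met when the one before it is completed fails the run):
1. all three cases stand open together (value of joint each of case_1_lid, case_2_lid, case_3_lid above 1 rad), for 0.2 s.
2. every membrane cell lies flat and square in the jig's pocket (horizontal distance between each of cell_a_mid, cell_b_mid, cell_c_mid and jig_pocket below 0.004 m and angle between the x axis of each of cell_a_mid, cell_b_mid, cell_c_mid and the x axis of jig_pocket, either way round below 0.07 rad and angle between each of cell_a_mid, cell_b_mid, cell_c_mid's own z axis and vertical below 0.07 rad and z of each of cell_a_mid, cell_b_mid, cell_c_mid in the frame of jig_pocket below 0.034 m), for 0.2 s.
3. the open spacer frame lies flat on top of the cells in the pocket (horizontal distance between spacer_mid and jig_pocket below 0.004 m and angle between the x axis of spacer_mid and the x axis of jig_pocket, either way round below 0.07 rad and angle between spacer_mid's own z axis and vertical below 0.07 rad and z of spacer_mid in the frame of jig_pocket below 0.044 m and z of spacer_mid in the frame of cell_a_mid above 0.006 m and z of spacer_mid in the frame of cell_b_mid above 0.006 m and z of spacer_mid in the frame of cell_c_mid above 0.006 m), for 0.2 s.
4. the end plate lies on the spacer, boss up (horizontal distance between end_plate_boss and jig_pocket below 0.004 m and angle between the x axis of end_plate_boss and the x axis of jig_pocket, either way round below 0.07 rad and angle between end_plate_boss's own z axis and vertical below 0.07 rad and z of end_plate_boss in the frame of jig_pocket below 0.076 m and distance between end_plate_boss and spacer_mid below 0.0355 m and z of end_plate_boss in the frame of spacer_mid above 0.028 m), for 0.2 s.
At the end, for the whole second after the job is handed in: Every membrane cell present, the spacer frame above them and the end plate on the spacer (boss up) lie in the jig's pocket, centred within 4 mm, square and flat within 0.07 rad; all three lids are shut (within 0.06 rad) (all of step 2 and all of step 3 and all of step 4 and value of joint each of case_1_lid, case_2_lid, case_3_lid below 0.06 rad); the robot touches nothing.
It fails at once if the sample jar is pushed more than 3 cm or knocked over (distance of jar_2 from where it was at the start of the episode above 0.03 m or angle between jar_2's own z axis and vertical above 0.5 rad).
It fails at once if the glass beaker is pushed more than 3 cm or knocked over (distance of beaker_100 from where it was at the start of the episode above 0.03 m or angle between beaker_100's own z axis and vertical above 0.5 rad).
It fails at once if the petri dish is pushed more than 3 cm or knocked over (distance of petri_b from where it was at the start of the episode above 0.03 m or angle between petri_b's own z axis and vertical above 0.5 rad).
Of cell_a, cell_b, cell_c only 1 to 3 are there at a start; the rules pass over those that are not, and their reading is None.
At some moment in a run one of end_plate, cell_c may be knocked a few centimetres aside while the robot is not near it.
It also fails if it takes over 210 s, if anything falls off the work surface, if the arm or the gripper's body presses on something with over 40 N, if the wrist force passes 120 N, or if a joint passes its speed limit or range.

## Working session

There is one attempt and no reset: what is moved stays moved. The work goes in short steps, Python scripts to look and compute and a tool call to move; the robot and the scene stay as the last step left them, time stands still between calls to the robot, and variables do not carry over. Pictures are saved under pics/ and viewed, at most 14 in all, crops included, and the job is handed in when it is done.

Besides the shell and the picture viewer there is one more tool, called after ">>>" by a JSON object that holds its "method" and its "body", one argument or row to a line. carry_out: Moves the arm, as the interface text tells. Its arguments: {"type":"object","properties":{"motion":{"type":"array"}},"required":["motion"]}

```bash
ls; mkdir -p pics; python3 - <<'E'
from bench import *
import cv2
s=read_state(); print(s)
for n in("side","top"):
    g=get_image(n); cv2.imwrite(f"pics/{n}0.png",g["color"]); print(n,g["mtx"],g["position"],g["orientation"])
E
```

```text
pics
{'clock': 0.0, 'joints': array([ 1.57759688e+00,  3.85553467e-01,  6.59977243e-03, -5.13457994e-04,
       -1.19398627e+00, -2.58610319e-01]), 'joint_vel': array([-6.35454657e-04, -1.40203268e-03,  5.85422904e-04, -1.46398279e-03,
       -2.10092091e-04, -9.19930377e-05]), 'joint_efforts': array([-8.01181213e-04, -3.92281616e+01,  1.88405246e+01,  4.18590143e+00,
       -4.53331304e-03, -6.83999801e-06]), 'position': array([155.55552096, 604.7506657 , 244.21106996]), 'ee_rot': array([ 9.92071948e-01, -1.25666401e-01, -9.46990374e-05,  1.09396902e-03]), 'contact_force': array([ 0.2796516 , -1.011808  ,  0.52506209]), 'wrist_torque': array([ 0.01859179, -0.02184868, -0.00838097]), 'grasp_force': 0.0, 'gripper_width': 85.32843754395883}
side [[360.92565555   0.         322.607989  ]
 [  0.         360.92565555 200.89982809]
 [  0.           0.           1.        ]] [ 449.28203542 -904.59031588  561.85250332] [ 0.85479807 -0.02538482  0.0179813  -0.51802755]
top [[393.60049163   0.         325.92478967]
 [  0.         393.60049163 199.77673303]
 [  0.           0.           1.        ]] [ 346.56132876   74.22619343 1128.20662806] [-0.70192453  0.70682653 -0.06953834  0.05350357]
```

View pics/side0.png

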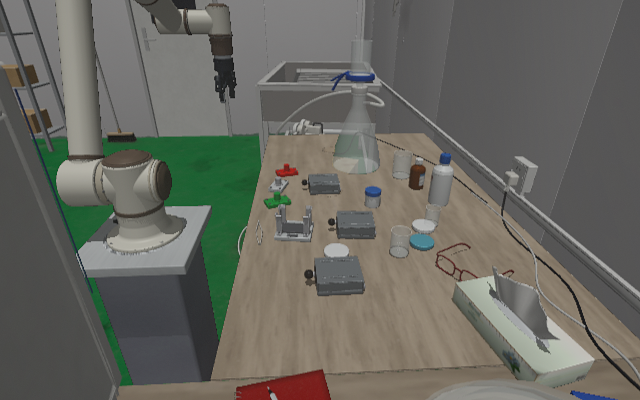

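View pics/top0.png

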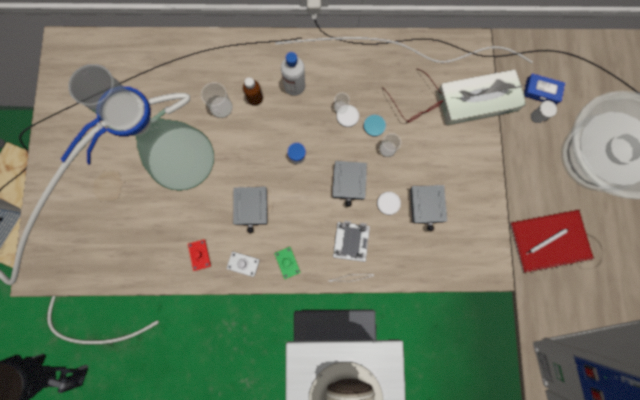

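Side view: the cases are near (322,184), (355,224) and (338,275), with knobs at (304,184), (331,222) and (308,274). The jig is at (294,225), the end plate at (278,186), and its look-alikes are red (287,171) and green (277,200).
Top view: the cases are at (250,206), (350,180) and (429,204), the jig at (351,242), and the aluminium plate at (243,264). Red is at (200,255) and green at (288,263). Candidates for the end plate are those three, and I choose the uncoloured one at (243,264). I'll check it in a close crop.

```bash
cat > h.py <<'E'
import numpy as np, cv2
from scipy.spatial.transform import Rotation as R
from bench import *
def cam(n):
    g=get_image(n); g["R"]=R.from_quat(g["orientation"]).as_matrix(); return g
def ray(g,p):
    d=g["R"]@np.linalg.solve(g["mtx"],[p[0],p[1],1.]); return np.array(g["position"]),d/np.linalg.norm(d)
def onz(g,p,z):
    o,d=ray(g,p); return o+d*(z-o[2])/d[2]
def tri(g1,p1,g2,p2):
    o1,d1=ray(g1,p1);o2,d2=ray(g2,p2)
    t=np.linalg.lstsq(np.c_[d1,-d2],o2-o1,rcond=None)[0]
    a,b=o1+t[0]*d1,o2+t[1]*d2
    return (a+b)/2,np.linalg.norm(a-b)
def proj(g,X):
    c=g["R"].T@(np.array(X,float)-g["position"]); q=g["mtx"]@c; return q[:2]/q[2]
def crop(g,x,y,w,h,k):
    return cv2.resize(g["color"][y:y+h,x:x+w],None,fx=k,fy=k,interpolation=cv2.INTER_CUBIC)
E
python3 - <<'E'
from h import *
t=cam("top");s=cam("side")
a=crop(t,180,150,280,140,2.8);b=crop(s,240,155,150,150,4)
cv2.imwrite("pics/t1.png",a);cv2.imwrite("pics/s1.png",b)
E
```

```text
(no output)
```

View pics/t1.png

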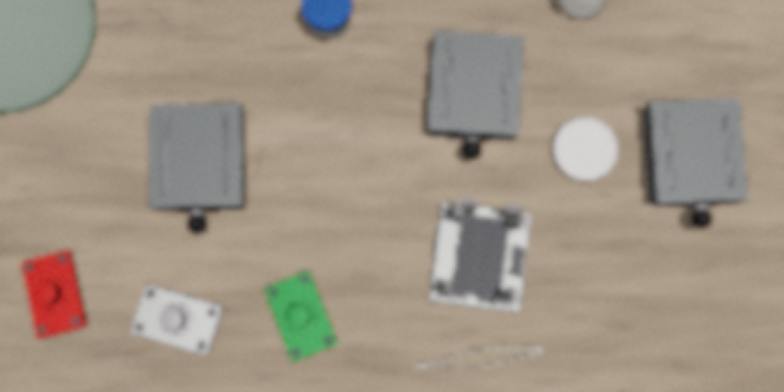

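View pics/s1.png

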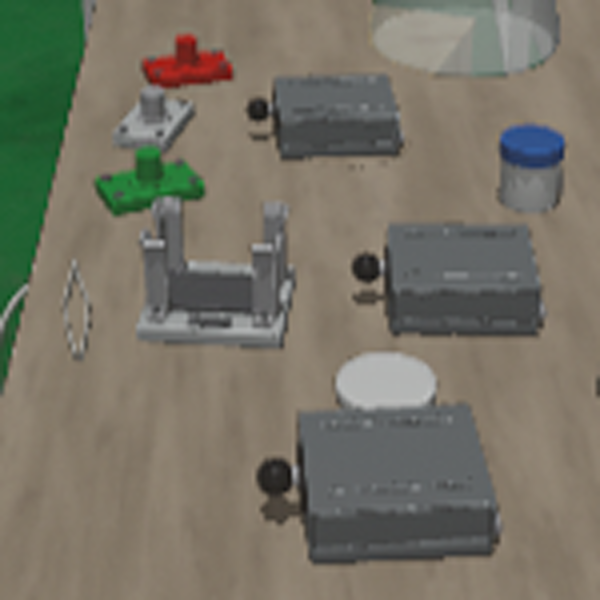

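The crops confirm it. The aluminium plate is at top (243,264), with red (200,255) and green (288,263) beside it. The jig is empty with a dark floor, and no cell lies on the table. Next I'll measure knobs, lids, jig and plate.

```bash
cat > m1.py <<'E'
from h import *
t=cam("top");s=cam("side")
def blobs(g,mask,roi,amin):
    x,y,w,h=roi; m=np.zeros_like(mask); m[y:y+h,x:x+w]=mask[y:y+h,x:x+w]
    n,l,st,c=cv2.connectedComponentsWithStats(m.astype(np.uint8))
    return [(st[i,4],c[i].round(1),(l==i).astype(np.uint8)) for i in range(1,n) if st[i,4]>=amin]
def hsv(g): return cv2.cvtColor(g["color"],cv2.COLOR_BGR2HSV).astype(int)
ht,hs=hsv(t),hsv(s)
kt=blobs(t,ht[...,2]<50,(225,190,225,60),6); ks=blobs(s,hs[...,2]<50,(295,170,45,115),6)
for n,k in(("t",kt),("s",ks)):
    for a,c,m in k: print(n,a,c,cv2.boundingRect(m))
lid=(ht[...,1]<45)&(ht[...,2]>85)&(ht[...,2]<150)
for a,c,m in blobs(t,lid,(220,150,240,90),300):
    r=cv2.minAreaRect(cv2.findContours(m,0,1)[0][0]); P=[onz(t,q,40)[:2].round(1) for q in cv2.boxPoints(r)]
    print("lid",a,c,r,P)
j=(ht[...,1]<40)&(ht[...,2]>165)
for roi,z in(((325,215,55,55),18),((222,245,44,36),14)):
    for a,c,m in blobs(t,j,roi,100):
        r=cv2.minAreaRect(cv2.findContours(m,0,1)[0][0]); P=[onz(t,q,z)[:2].round(1) for q in cv2.boxPoints(r)]
        print("white",a,c,r,onz(t,r[0],z).round(1),P)
E
python3 m1.py
```

```text
t 14 [347.5 203.3] (346, 202, 4, 4)
t 18 [429.3 227.6] (427, 226, 6, 4)
t 15 [250.1 229.5] (248, 228, 5, 4)
s 16 [304.3 182.3] (302, 180, 5, 5)
s 6 [308.8 184.7] (308, 183, 2, 5)
s 26 [331.3 221.7] (329, 219, 6, 6)
s 21 [315.3 275.7] (315, 267, 2, 16)
s 52 [308.5 274. ] (305, 270, 8, 9)
lid 1219 [349.  179.6] ((348.9143981933594, 180.36965942382812), (33.31000518798828, 39.29832077026367), 3.5763344764709473) [array([540.4,  34.1]), array([654.3,  25.8]), array([647.9, -69.3]), array([534. , -59.4])]
lid 1245 [428.7 204. ] ((428.77239990234375, 204.63104248046875), (41.046695709228516, 33.5302734375), 86.633544921875) [array([ 579.1, -193. ]), array([ 584.4, -289.1]), array([ 467.2, -288.7]), array([ 462.3, -194.3])]
lid 1330 [249.9 205.7] ((249.5, 206.0), (40.0, 35.0), 90.0) [array([578.7, 312.3]), array([578.3, 214.2]), array([465.2, 212.3]), array([465.8, 308.6])]
lid 326 [351.3 230.6] ((351.0, 230.5), (17.0, 30.0), 90.0) [array([475.1,  21.1]), array([474.6, -62.5]), array([427.3, -61.3]), array([427.9,  21.7])]
white 279 [358.3 248.1] ((358.5000305175781, 248.50003051757812), (26.870058059692383, 46.66904067993164), 45.0) [402.5 -42.2  18. ] [array([383.6,  31.1]), array([475.8, -63.9]), array([ 421.6, -116.2]), array([331. , -21.1])]
white 159 [338.8 239.1] ((338.93243408203125, 238.90541076660156), (8.055550575256348, 21.207469940185547), 9.462322235107422) [429.8  12.4  18. ] [array([402.5,  28.9]), array([461.3,  18.3]), array([457.4,  -4.2]), array([398.6,   6.6])]
white 544 [242.2 263.6] ((242.11012268066406, 263.6330261230469), (29.884180068969727, 20.305919647216797), 16.699243545532227) [363.4 282.8  14. ] [array([348.9, 330. ]), array([402.4, 315.7]), array([378. , 235.4]), array([324.8, 250.4])]
```

```bash
cat > m2.py <<'E'
from h import *
K=8
def up(g,x,y,w,h): return crop(g,x,y,w,h,K)
def topx(p,x,y): return (np.array(p)+.5)/K-.5+[x,y]
def big(mask):
    c=max(cv2.findContours(mask.astype(np.uint8),cv2.RETR_EXTERNAL,cv2.CHAIN_APPROX_NONE)[0],key=cv2.contourArea); return c
def dark(g,x,y,w,h,th=75):
    v=up(g,x,y,w,h).max(2); c=big(v<th); M=cv2.moments(c); (cx,cy),r=cv2.minEnclosingCircle(c)
    return topx((M["m10"]/M["m00"],M["m01"]/M["m00"]),x,y), np.sqrt(M["m00"]/np.pi)/K
def sat(g,roi,th=45,vmin=0):
    x,y,w,h=roi; H=cv2.cvtColor(up(g,*roi),cv2.COLOR_BGR2HSV); m=((H[...,1]<th)&(H[...,2]>vmin)).astype(np.uint8)
    return cv2.morphologyEx(m,cv2.MORPH_OPEN,np.ones((9,9)))
def rect(g,roi,z,th=45,vmin=0):
    c=big(sat(g,roi,th,vmin)); x,y=roi[:2]
    W=np.array([onz(g,topx(p,x,y),z)[:2] for p in c[:,0]],np.float32)
    return W,cv2.minAreaRect(W)
if __name__=="__main__":
    t=cam("top");s=cam("side")
    for n,a,b,L in(("left",(243,222,14,14),(299,177,9,11),(228,180,44,45)),("mid",(340,197,15,13),(326,215,10,14),(326,155,48,43)),("right",(422,220,15,14),(303,266,11,16),(406,178,48,44))):
        p,r=dark(t,*a);q,r2=dark(s,*b); X,e=tri(t,p,s,q)
        W,rc=rect(t,L,40)
        print(n,p.round(1),r.round(1),q.round(1),r2.round(1),"X",X.round(1),"gap",e.round(1),"lid",np.round(rc[0],1),np.round(rc[1],1),round(rc[2],1))
    for n,roi,z,th,v in(("jig",(328,216,52,52),18,45,0),("plate",(222,246,44,36),14,40,120)):
        W,rc=rect(t,roi,z,th,v);print(n,np.round(rc[0],1),np.round(rc[1],1),round(rc[2],1))
E
python3 m2.py
```

```text
left [250.  229.5] 2.7 [304.1 182.1] 2.6 X [457.7 260.8  29.3] gap 1.5 lid [524.4 261.8] [111.2  98.8] 1.0
mid [347.5 202.9] 3.1 [331.1 221.6] 3.4 X [531.3 -12.9  27.5] gap 0.8 lid [597.3 -18.5] [ 99.  110.9] 86.6
right [429.3 227.5] 3.2 [308.3 274.2] 4.6 X [ 459.6 -243.1   25.8] gap 0.1 lid [ 528.  -239.8] [108.3 104.2] 1.0
jig [425.9 -22.4] [ 99.1 115.4] 81.4
plate [363.2 281.7] [86.8 56.1] 73.2
```

```bash
python3 - <<'E'
from m2 import *
t=cam("top");s=cam("side")
for n,L in(("left",(228,180,44,45)),("mid",(326,155,48,43)),("right",(406,178,48,44))):
    W,rc=rect(t,L,40); c=np.array(rc[0])
    out=[]
    for sg in(1,-1):
        Q=W[(sg*(W[:,1]-c[1])>40)&(abs(W[:,0]-c[0]+3)<35)]
        for _ in range(2):
            k=np.polyfit(Q[:,0],Q[:,1],1); e=abs(np.polyval(k,Q[:,0])-Q[:,1]); Q=Q[e<np.percentile(e,80)+.1]
        out.append((np.degrees(np.arctan(k[0])).round(1),np.polyval(k,c[0]).round(1)))
    Q=W[(W[:,0]-c[0]>40)&(abs(W[:,1]-c[1])<35)]; k=np.polyfit(Q[:,1],Q[:,0],1); print(n,out,"back",np.degrees(np.arctan(-k[0])).round(1),np.polyval(k,c[1]).round(1))
a=crop(t,326,214,56,56,7);b=crop(s,268,198,50,50,7.84)
cv2.imwrite("pics/jig.png",np.hstack([a,b]))
E
```

```text
left [(np.float64(1.9), np.float64(310.5)), (np.float64(1.4), np.float64(213.2))] back 0.3 578.8
mid [(np.float64(-4.7), np.float64(30.0)), (np.float64(-4.3), np.float64(-67.4))] back -3.9 652.1
right [(np.float64(1.7), np.float64(-188.8)), (np.float64(0.7), np.float64(-291.1))] back 2.7 581.0
```

View pics/jig.png

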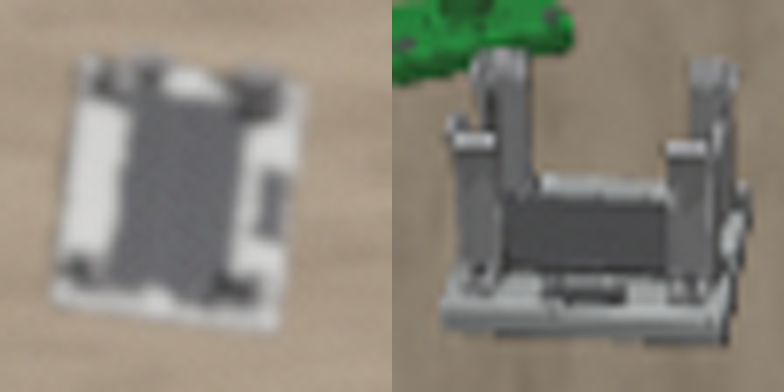

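Left half (top view): the jig base corners are at about crop (82,62), (300,85), (280,325), (52,300), and the dark floor strip runs down the middle with a slight yaw. Right half (side view): four guides, pocket empty. I'll fit lines to the edges.

```bash
cat > jig.py <<'E'
from m2 import *
def line(P,ax):
    P=np.array(P)
    for _ in range(3):
        k=np.polyfit(P[:,ax],P[:,1-ax],1); e=abs(np.polyval(k,P[:,ax])-P[:,1-ax]); P=P[e<=max(np.percentile(e,85),.3)]
    return k
t=cam("top"); roi=(326,214,56,56); I=up(t,*roi); g=cv2.GaussianBlur(I,(9,9),0).astype(int); V=g.max(2); S=V-g.min(2)
f=8/7; w=lambda p:onz(t,topx(p,*roi[:2]),18)[:2]
L=[];Rr=[]
for y in range(int(120*f),int(262*f),4):
    row=V[y]; c=int((180-(y/f-190)*.1)*f); d=row<150
    l=c
    while d[l]:l-=1
    r=c
    while d[r]:r+=1
    L.append(w((l+.5,y)));
    if not 160*f<y<250*f or True: Rr.append(w((r-.5,y)))
k1,k2=line(L,0),line(Rr,0)
print("floor edges deg",np.degrees(np.arctan([k1[0],k2[0]])).round(1),"y at x=425",np.polyval(k1,425).round(1),np.polyval(k2,425).round(1))
m=S<38
T=[];B=[]
for x in range(int(110*f),int(255*f),4):
    col=np.where(m[:,x])[0]; T.append(w((x,col[0]-.5)));B.append(w((x,col[-1]+.5)))
k3,k4=line(T,1),line(B,1); print("ends deg",np.degrees(np.arctan([-k3[0],-k4[0]])).round(1),np.polyval(k3,-22).round(1),np.polyval(k4,-22).round(1))
Lb=[];Rb=[]
for y in range(int(120*f),int(280*f),4):
    r=np.where(m[y])[0]; Lb.append(w((r[0]-.5,y)));Rb.append(w((r[-1]+.5,y)))
k5,k6=line(Lb,0),line(Rb,0);print("sides deg",np.degrees(np.arctan([k5[0],k6[0]])).round(1),np.polyval(k5,425).round(1),np.polyval(k6,425).round(1))
E
python3 jig.py
```

```text
floor edges deg [-10.  -9.] y at x=425 2.1 -46.1
ends deg [-0.3 -0.5] 501.8 344.6
sides deg [-0.5 -1.9] 50.3 -107.8
```

```bash
sed -i 's/m=S<38/m=S<24/' jig.py; cat >> jig.py <<'E'
print(np.array(L)[::6].round(1).tolist());print(np.array(Rr)[::6].round(1).tolist())
print([int(v) for v in S[20,::60]],[int(v) for v in S[220,::30]])
for q in((82,62),(300,85),(280,325),(52,300)): print(w((q[0]*f,q[1]*f)).round(1))
E
python3 jig.py
```

```text
floor edges deg [-9.8 -8.9] y at x=425 2.1 -46.1
ends deg [-15.7  -8.3] 478.4 370.0
sides deg [-7.4 -9.3] 26.6 -70.2
[[452.9, -2.3], [444.4, -1.4], [436.0, 0.1], [427.5, 2.0], [419.1, 2.2], [410.7, 3.4], [402.4, 6.3]]
[[452.5, -60.8], [444.1, -48.5], [435.6, -47.6], [427.2, -46.7], [418.8, -45.1], [410.4, -44.2], [402.0, -42.5]]
[34, 33, 34, 35, 33, 34, 33, 34] [34, 35, 32, 1, 2, 4, 4, 3, 4, 1, 1, 10, 35, 34, 33]
[476.5  16.4]
[466.6 -71.9]
[370.4 -61.2]
[381.1  29.7]
```

```bash
cat >> h.py <<'E'
def plan(wps,step=55,rstep=9.5,start=None):
    """wps: (x,y,z,yawdeg,grip[,n]) world TCP targets, tool down; prints calls of tool-frame rows"""
    if start is None:
        s=read_state(); p=np.array(s["position"]); r=R.from_quat(s["ee_rot"])
    else: p=np.array(start[:3],float); r=yawR(start[3])
    rows=[];q,qr=p,r
    for w in wps:
        T=np.array(w[:3],float); TR=yawR(w[3])
        d=min((qr.inv()*TR).as_rotvec(),(qr.inv()*TR*R.from_rotvec([0,0,0])).as_rotvec(),key=np.linalg.norm)
        n=max(int(np.ceil(np.linalg.norm(T-q)/step)),int(np.ceil(np.degrees(np.linalg.norm(d))/rstep)),1)
        for i in range(1,n+1): rows.append((q+(T-q)*i/n,qr*R.from_rotvec(d*i/n),w[4]))
        for i in range((w[5] if len(w)>5 else 1)-1): rows.append((T,TR,w[4]))
        q,qr=T,TR
    for k in range(0,len(rows),5):
        out=[]
        for X,Q,g in rows[k:k+5]:
            a=np.r_[(r.inv()*Q).as_rotvec().round(3),r.inv().apply(X-p).round(1),g]; out.append([float(v)+0. for v in a])
        r=r*R.from_rotvec(out[-1][:3]); p=p+(r*R.from_rotvec(out[-1][:3]).inv()).apply(out[-1][3:6])
        print(str(out).replace(" ",""))
def yawR(deg):
    c,s_=np.cos(np.radians(deg)),np.sin(np.radians(deg)); return R.from_matrix([[c,s_,0],[s_,-c,0],[0,0,-1]])
def ball(knob,yaw,t):
    c,s_=np.cos(np.radians(yaw)),np.sin(np.radians(yaw)); dx=-120*np.cos(t)+14*np.sin(t)+120; dz=120*np.sin(t)+14*np.cos(t)-14
    return knob[0]+c*dx,knob[1]+s_*dx,knob[2]+dz
E
python3 -c "
from h import *
plan([(458,261,110,1.4,1),(458,261,34,1.4,1),(458,261,34,1.4,-1,4)])"
```

```text
[[0.0,0.0,-0.031,42.1,28.7,15.0,1.0],[0.0,0.0,-0.061,84.1,57.4,30.1,1.0],[0.0,0.0,-0.092,126.2,86.0,45.1,1.0],[0.0,0.0,-0.123,168.2,114.7,60.1,1.0],[0.0,0.0,-0.153,210.3,143.4,75.2,1.0]]
[[0.0,0.0,-0.031,37.2,34.7,15.0,1.0],[0.0,0.0,-0.062,74.4,69.5,30.0,1.0],[0.0,0.0,-0.093,111.6,104.2,45.1,1.0],[0.0,0.0,-0.123,148.8,139.0,60.1,1.0],[0.0,0.0,-0.123,148.8,139.0,98.1,1.0]]
[[0.0,0.0,0.0,0.0,0.0,38.0,1.0],[0.0,0.0,0.0,0.0,0.0,38.0,-1.0],[0.0,0.0,0.0,0.0,0.0,38.0,-1.0],[0.0,0.0,0.0,0.0,0.0,38.0,-1.0],[0.0,0.0,0.0,0.0,0.0,38.0,-1.0]]
```

>>> {"method": "carry_out", "body": {
  "motion": [
    [0, 0, -0.031, 42, 29, 15, 1],
    [0, 0, -0.061, 84, 57, 30, 1],
    [0, 0, -0.092, 126, 86, 45, 1],
    [0, 0, -0.123, 168, 115, 60, 1],
    [0, 0, -0.153, 210, 143, 75, 1]
  ]
}}

```text
clock: 1.23
position: [324.4, 413.3, 170.2]
ee_rot: [0.999, -0.049, 0.0, -0.0]
contact_force: [0.6, 0.2, 0.5]
gripper_width: 85.4
grasp_force: 0.0
```

>>> {"method": "carry_out", "body": {
  "motion": [
    [0, 0, -0.031, 37, 35, 15, 1],
    [0, 0, -0.062, 74, 70, 30, 1],
    [0, 0, -0.093, 112, 104, 45, 1],
    [0, 0, -0.123, 149, 139, 60, 1],
    [0, 0, -0.123, 149, 139, 60, 1]
  ]
}}

```text
clock: 1.85
position: [459.0, 258.5, 109.0]
ee_rot: [1.0, 0.01, -0.001, 0.001]
contact_force: [-0.1, -0.6, 0.2]
gripper_width: 85.6
grasp_force: 0.0
```

```bash
cat > lid.py <<'E'
from h import *
import sys
def arc(knob,yaw,g=-1,t0=0,t1=1.75,n=10,off=6):
    return [(*(np.array(ball(knob,yaw,t0+(t1-t0)*i/n))+[0,0,off]),yaw,g) for i in range(1,n+1)]
E
python3 -c "
from lid import *
s=read_state();print(s['position'].round(1))
k=(458,261,28)
plan([(458,261,34,1.4,1),(458,261,34,1.4,-1,5)])"
```

```text
[459.  258.5 109. ]
[[0.001,0.001,-0.003,-0.4,-1.3,37.5,1.0],[0.002,0.002,-0.005,-0.8,-2.7,75.0,1.0],[0.002,0.002,-0.005,-0.8,-2.7,75.0,-1.0],[0.002,0.002,-0.005,-0.8,-2.7,75.0,-1.0],[0.002,0.002,-0.005,-0.8,-2.7,75.0,-1.0]]
[[0.0,0.0,0.0,0.0,0.0,0.0,-1.0],[0.0,0.0,0.0,0.0,0.0,0.0,-1.0]]
```

>>> {"method": "carry_out", "body": {
  "motion": [
    [0, 0, -0.005, -1, -2.5, 37, 1],
    [0, 0, -0.005, -1, -2.5, 75, 1],
    [0, 0, -0.005, -1, -2.5, 75, 1],
    [0, 0, -0.005, -1, -2.5, 75, -1],
    [0, 0, -0.005, -1, -2.5, 75, -1]
  ]
}}

```text
clock: 2.48
position: [457.7, 265.1, 37.1]
ee_rot: [1.0, 0.015, 0.001, -0.001]
contact_force: [-0.3, -0.3, -0.1]
gripper_width: 51.6
grasp_force: 0.0
```

>>> {"method": "carry_out", "body": {
  "motion": [
    [0, 0, 0, 0, 0, 0, -1],
    [0, 0, 0, 0, 0, 0, -1],
    [0, 0, 0, 0, 0, 0, -1],
    [0, 0, 0, 0, 0, 0, -1]
  ]
}}

```text
clock: 2.98
position: [457.2, 261.1, 36.9]
ee_rot: [1.0, 0.015, -0.0, 0.002]
contact_force: [2.7, -9.8, 9.6]
gripper_width: 18.3
grasp_force: 58.4
```

```bash
python3 -c "
from lid import *
s=read_state();print(s['position'].round(1),s['gripper_width'],s['grasp_force'],s['contact_force'])
t=cam('top');S=cam('side')
cv2.imwrite('pics/g1.png',np.hstack([crop(t,220,190,60,60,6.5),crop(S,275,155,60,60,6.5)]))
p=s['position'];k=(p[0],p[1],p[2]-6)
plan(arc(k,1.4))"
```

```text
[457.2 261.1  36.9] 18.257335888978034 58.37153971195221 [ 2.65493871 -9.83318708  9.568563  ]
[[0.005,0.001,0.006,4.3,0.1,-20.7,-1.0],[0.005,0.001,0.006,12.0,0.3,-40.3,-1.0],[0.005,0.001,0.006,23.1,0.4,-58.3,-1.0],[0.005,0.001,0.006,37.2,0.6,-74.1,-1.0],[0.005,0.001,0.006,53.7,0.7,-87.1,-1.0]]
[[0.0,0.0,0.0,18.7,0.0,-10.0,-1.0],[0.0,0.0,0.0,38.7,0.0,-16.6,-1.0],[0.0,0.0,0.0,59.6,0.0,-19.6,-1.0],[0.0,0.0,0.0,80.7,0.0,-18.9,-1.0],[0.0,0.0,0.0,101.4,0.0,-14.5,-1.0]]
```

View pics/g1.png

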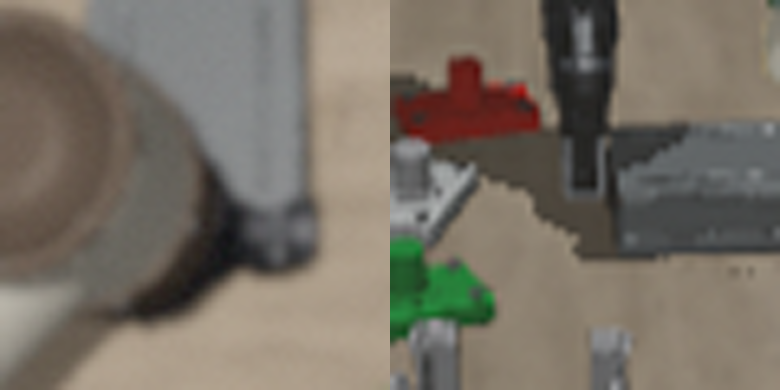

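Left: the gripper is at the knob at crop (270,235). Right: the fingers are closed on the ball at crop (585,175). The width of 18 mm, against the 22 mm ball, means the pads grip above the ball's equator. I'll regrasp lower.

>>> {"method": "carry_out", "body": {
  "motion": [
    [0, 0, 0, 0, -1, 0, 0],
    [0, 0, 0, 0, -1, 0, 0],
    [0, 0, 0, 0, -1, 5, 0],
    [0, 0, 0, 0, -1, 5, 0],
    [0, 0, 0, 0, -1, 5, -1]
  ]
}}

```text
clock: 3.7
position: [456.4, 263.9, 30.1]
ee_rot: [1.0, 0.015, -0.001, 0.002]
contact_force: [7.9, -19.9, 7.4]
gripper_width: 25.5
grasp_force: 9.7
```

>>> {"method": "carry_out", "body": {
  "motion": [
    [0, 0, 0, 0, 0, 0, -1],
    [0, 0, 0, 0, 0, 0, -1],
    [0, 0, 0, 0, 0, 0, -1],
    [0, 0, 0, 0, 0, 0, -1]
  ]
}}

```text
clock: 4.2
position: [456.5, 261.1, 30.6]
ee_rot: [1.0, 0.015, -0.002, 0.003]
contact_force: [5.0, -12.1, 5.7]
gripper_width: 18.8
grasp_force: 58.4
```

```bash
python3 -c "
from lid import *
s=read_state();p=s['position'];k=(p[0]+1,p[1]-2.5,28)
plan(arc(k,1.4,off=p[2]-28))"
```

```text
[[0.007,0.003,0.006,5.1,2.7,-20.7,-1.0],[0.007,0.003,0.006,12.9,2.9,-40.3,-1.0],[0.007,0.003,0.006,23.9,3.1,-58.3,-1.0],[0.007,0.003,0.006,37.9,3.2,-74.1,-1.0],[0.007,0.003,0.006,54.5,3.4,-87.2,-1.0]]
[[0.0,0.0,0.0,18.6,0.0,-10.0,-1.0],[0.0,0.0,0.0,38.6,0.0,-16.6,-1.0],[0.0,0.0,0.0,59.5,0.0,-19.6,-1.0],[0.0,0.0,0.0,80.6,0.0,-18.9,-1.0],[0.0,0.0,0.0,101.3,0.0,-14.6,-1.0]]
```

>>> {"method": "carry_out", "body": {
  "motion": [
    [0, 0, 0, 5, 2.7, -20.7, -1],
    [0, 0, 0, 13, 2.7, -40.3, -1],
    [0, 0, 0, 24, 2.7, -58.3, -1],
    [0, 0, 0, 38, 2.7, -74, -1],
    [0, 0, 0, 54.5, 2.7, -87, -1]
  ]
}}

```text
clock: 4.82
position: [510.1, 262.0, 115.8]
ee_rot: [1.0, 0.014, -0.003, 0.002]
contact_force: [4.7, -3.7, -12.1]
gripper_width: 18.0
grasp_force: 65.0
```

>>> {"method": "carry_out", "body": {
  "motion": [
    [0, 0, 0, 18.6, 0, -10, -1],
    [0, 0, 0, 38.6, 0, -16.6, -1],
    [0, 0, 0, 59.5, 0, -19.6, -1],
    [0, 0, 0, 80.6, 0, -19, -1],
    [0, 0, 0, 101.3, 0, -14.6, -1]
  ]
}}

```text
clock: 5.45
position: [613.5, 266.9, 132.1]
ee_rot: [1.0, 0.015, 0.0, -0.0]
contact_force: [0.2, 0.5, -0.1]
gripper_width: 0.1
grasp_force: 0.0
```

>>> {"method": "carry_out", "body": {
  "motion": [
    [0, 0, 0, 0, 0, 0, 0.2],
    [0, 0, 0, 0, 0, 0, 0.2],
    [0, 0, 0, 0, 0, -50, 0.2],
    [0, 0, 0, 0, 0, -100, 0.4],
    [0, 0, 0, 0, 0, -100, 0.4]
  ]
}}

```text
clock: 6.08
position: [614.1, 268.0, 238.3]
ee_rot: [1.0, 0.015, 0.005, -0.003]
contact_force: [-0.2, 0.4, -0.8]
gripper_width: 59.9
grasp_force: 0.0
```

```bash
python3 -c "
from lid import *
s=read_state();print(s['position'].round(1),s['contact_force'].round(1))
plan([(530,-13,240,-4.4,.2),(530,-13,110,-4.4,.2)])"
```

```text
[614.1 268.  238.3] [-0.2  0.4 -0.8]
[[-0.001,-0.002,0.018,-15.4,46.4,-0.7,0.2],[-0.002,-0.003,0.036,-30.9,92.8,-1.4,0.2],[-0.003,-0.005,0.054,-46.3,139.2,-2.1,0.2],[-0.004,-0.006,0.072,-61.7,185.5,-2.8,0.2],[-0.005,-0.008,0.089,-77.2,231.9,-3.5,0.2]]
[[-0.001,-0.002,0.018,-11.2,47.6,-0.3,0.2],[-0.001,-0.002,0.018,-11.3,47.6,43.0,0.2],[-0.001,-0.002,0.018,-11.3,47.7,86.4,0.2],[-0.001,-0.002,0.018,-11.4,47.7,129.7,0.2]]
```

The ball slipped out in the second half of the arc. I'll see where the lid stands.

```bash
python3 -c "
from lid import *
t=cam('top');S=cam('side')
cv2.imwrite('pics/l1.png',np.hstack([crop(t,200,140,80,100,5),crop(S,280,110,80,100,5)]))"
```

```text
(no output)
```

View pics/l1.png

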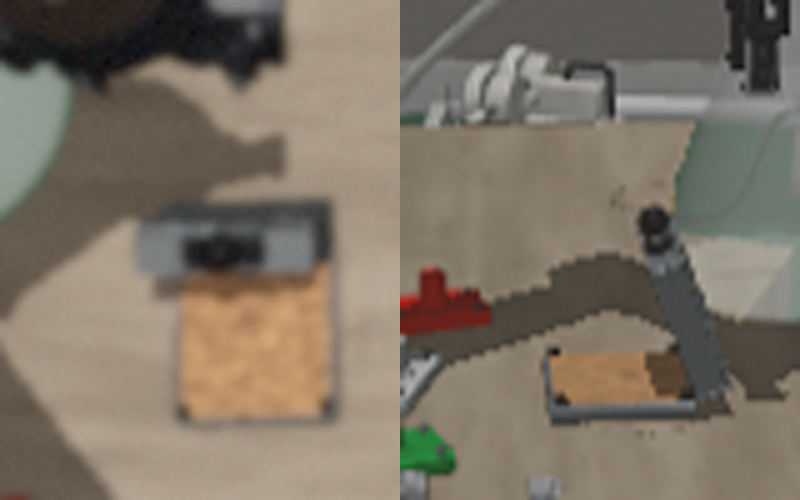

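The left case (crop (255,345)) is empty, and its lid stands at about 1.25 rad, which is over the required 1. That's enough for an empty case. Now the middle case.

>>> {"method": "carry_out", "body": {
  "motion": [
    [0, 0, 0.018, -15, 46, 0, 0.2],
    [0, 0, 0.036, -31, 93, 0, 0.2],
    [0, 0, 0.054, -46, 139, 0, 0.2],
    [0, 0, 0.072, -62, 185, 0, 0.2],
    [0, 0, 0.09, -77, 232, 0, 0.2]
  ]
}}

```text
clock: 6.8
position: [540.5, 31.2, 230.2]
ee_rot: [1.0, -0.03, -0.002, 0.0]
contact_force: [0.2, 0.1, -0.1]
gripper_width: 51.2
grasp_force: 0.0
```

>>> {"method": "carry_out", "body": {
  "motion": [
    [0, 0, 0.018, -11, 48, 0, 0.2],
    [0, 0, 0.018, -11, 48, 45, 0.2],
    [0, 0, 0.018, -11, 48, 90, 0.2],
    [0, 0, 0.018, -11, 48, 130, 0.2],
    [0, 0, 0.018, -11, 48, 130, 0.2]
  ]
}}

```text
clock: 7.42
position: [525.0, -15.3, 98.1]
ee_rot: [0.999, -0.04, -0.005, 0.001]
contact_force: [0.0, -0.3, 0.3]
gripper_width: 51.1
grasp_force: 0.0
```

```bash
python3 -c "
from lid import *
plan([(531.5,-13,30,-4.4,.2,2),(531.5,-13,30,-4.4,-1,5)])"
```

```text
[[0.002,0.005,-0.001,3.5,-1.5,34.0,0.2],[0.003,0.01,-0.002,7.0,-3.1,68.0,0.2],[0.003,0.01,-0.002,7.0,-3.1,68.0,0.2],[0.003,0.01,-0.002,7.0,-3.1,68.0,-1.0],[0.003,0.01,-0.002,7.0,-3.1,68.0,-1.0]]
[[0.0,0.0,0.0,-0.1,0.0,0.0,-1.0],[0.0,0.0,0.0,-0.1,0.0,0.0,-1.0],[0.0,0.0,0.0,-0.1,0.0,0.0,-1.0]]
```

>>> {"method": "carry_out", "body": {
  "motion": [
    [0, 0.01, 0, 3.5, -1.5, 34, 0.2],
    [0, 0.01, 0, 7, -3, 66, 0.2],
    [0, 0.01, 0, 7, -3, 66, 0.2],
    [0, 0.01, 0, 7, -3, 66, 0.2]
  ]
}}

```text
clock: 7.92
position: [535.5, -12.2, 37.0]
ee_rot: [0.999, -0.039, 0.005, 0.0]
contact_force: [-2.4, 0.5, -1.2]
gripper_width: 51.3
grasp_force: 1.2
```

>>> {"method": "carry_out", "body": {
  "motion": [
    [0, 0, 0, 0, 0, 0, -1],
    [0, 0, 0, 0, 0, 0, -1],
    [0, 0, 0, 0, 0, 0, -1],
    [0, 0, 0, 0, 0, 0, -1],
    [0, 0, 0, 0, 0, 0, -1]
  ]
}}

```text
clock: 8.55
position: [535.0, -15.2, 37.9]
ee_rot: [0.999, -0.039, 0.004, 0.002]
contact_force: [-2.2, -13.5, 5.1]
gripper_width: 18.3
grasp_force: 58.5
```

```bash
python3 -c "
from lid import *
s=read_state();p=s['position'];k=(p[0],p[1],28)
plan(arc(k,-4.4,off=p[2]-28))"
```

```text
[[0.004,-0.008,-0.001,4.4,0.1,-20.6,-1.0],[0.004,-0.008,-0.001,12.4,0.1,-40.2,-1.0],[0.004,-0.008,-0.001,23.7,0.2,-58.1,-1.0],[0.004,-0.008,-0.001,37.9,0.2,-73.7,-1.0],[0.004,-0.008,-0.001,54.6,0.2,-86.6,-1.0]]
[[0.0,0.0,0.0,18.6,0.0,-10.0,-1.0],[0.0,0.0,0.0,38.6,0.0,-16.6,-1.0],[0.0,0.0,0.0,59.5,0.0,-19.6,-1.0],[0.0,0.0,0.0,80.6,0.0,-18.9,-1.0],[0.0,0.0,0.0,101.3,0.0,-14.5,-1.0]]
```

>>> {"method": "carry_out", "body": {
  "motion": [
    [0, 0, 0, 0, 2.5, 0, 0],
    [0, 0, 0, -3, 2.5, 4, 0],
    [0, 0, 0, -3, 2.5, 8, 0],
    [0, 0, 0, -3, 2.5, 8, 0],
    [0, 0, 0, -3, 2.5, 8, -1]
  ]
}}

```text
clock: 9.18
position: [533.3, -14.0, 28.0]
ee_rot: [0.999, -0.039, 0.005, 0.0]
contact_force: [-0.5, -0.5, -1.0]
gripper_width: 25.9
grasp_force: 0.0
```

>>> {"method": "carry_out", "body": {
  "motion": [
    [0, 0, 0, 0, 0, 0, -1],
    [0, 0, 0, 0, 0, 0, -1],
    [0, 0, 0, 0, 0, 0, -1],
    [0, 0, 0, 0, 0, 0, -1]
  ]
}}

```text
clock: 9.68
position: [533.1, -15.4, 28.3]
ee_rot: [0.999, -0.039, 0.005, 0.001]
contact_force: [1.4, -4.9, 0.9]
gripper_width: 18.6
grasp_force: 58.5
```

>>> {"method": "carry_out", "body": {
  "motion": [
    [0, 0, 0, 4.4, 0, -20.6, -1],
    [0, 0, 0, 12.4, 0, -40.2, -1],
    [0, 0, 0, 23.7, 0, -58, -1],
    [0, 0, 0, 38, 0, -73.7, -1],
    [0, 0, 0, 54.6, 0, -86.6, -1]
  ]
}}

```text
clock: 10.3
position: [582.3, -19.2, 114.0]
ee_rot: [0.999, -0.04, -0.0, 0.001]
contact_force: [-8.2, 0.2, 3.7]
gripper_width: 18.6
grasp_force: 65.9
```

>>> {"method": "carry_out", "body": {
  "motion": [
    [0, 0, 0, 18.6, 0, -10, -1],
    [0, 0, 0, 38.6, 0, -16.6, -1],
    [0, 0, 0, 59.5, 0, -19.6, -1]
  ]
}}

```text
clock: 10.68
position: [643.8, -23.7, 135.0]
ee_rot: [0.999, -0.04, 0.002, 0.001]
contact_force: [-2.1, -0.8, -4.6]
gripper_width: 18.3
grasp_force: 60.6
```

Still holding, so I continue.

>>> {"method": "carry_out", "body": {
  "motion": [
    [0, 0, 0, 10.5, 0, 0, -1],
    [0, 0, 0, 21, 0, 0.7, -1],
    [0, 0, 0, 31, 0, 2.5, -1],
    [0, 0, 0, 42, 0, 5, -1]
  ]
}}

```text
clock: 11.18
position: [688.4, -26.3, 130.7]
ee_rot: [0.999, -0.039, 0.006, 0.0]
contact_force: [0.1, 0.4, 0.1]
gripper_width: 0.3
grasp_force: 0.0
```

>>> {"method": "carry_out", "body": {
  "motion": [
    [0, 0, 0, 0, 0, 0, 0.2],
    [0, 0, 0, 0, 0, 0, 0.2],
    [0, 0, 0, 0, 0, 0, 0.2],
    [0, 0, 0, 0, 0, -50, 0.2],
    [0, 0, 0, 0, 0, -100, 0.2]
  ]
}}

```text
clock: 11.8
position: [685.8, -26.6, 231.5]
ee_rot: [0.999, -0.039, 0.004, 0.0]
contact_force: [0.1, -0.0, 0.3]
gripper_width: 51.2
grasp_force: 0.0
```

```bash
python3 -c "
from lid import *
plan([(459.5,-243,225,1.8,.2),(459.5,-243,100,1.8,.2,2)])"
```

```text
[[0.0,-0.001,-0.018,-34.8,38.9,0.8,0.2],[0.0,-0.003,-0.037,-69.6,77.8,1.6,0.2],[0.001,-0.004,-0.055,-104.4,116.7,2.4,0.2],[0.001,-0.006,-0.073,-139.1,155.6,3.2,0.2],[0.001,-0.007,-0.092,-173.9,194.5,4.0,0.2]]
[[0.0,-0.002,-0.018,-38.2,35.6,1.0,0.2],[0.0,-0.002,-0.018,-38.3,35.6,42.7,0.2],[0.0,-0.002,-0.018,-38.4,35.6,84.4,0.2],[0.0,-0.002,-0.018,-38.5,35.6,126.0,0.2],[0.0,-0.002,-0.018,-38.5,35.6,126.0,0.2]]
```

>>> {"method": "carry_out", "body": {
  "motion": [
    [0, 0, -0.018, -35, 39, 0, 0.2],
    [0, 0, -0.036, -70, 78, 0, 0.2],
    [0, 0, -0.055, -104, 117, 0, 0.2],
    [0, 0, -0.073, -139, 156, 0, 0.2],
    [0, 0, -0.092, -174, 194, 0, 0.2]
  ]
}}

```text
clock: 12.42
position: [496.0, -207.2, 229.4]
ee_rot: [1.0, 0.007, 0.005, 0.001]
contact_force: [1.3, -1.0, -0.4]
gripper_width: 51.2
grasp_force: 0.0
```

>>> {"method": "carry_out", "body": {
  "motion": [
    [0, 0, -0.018, -38, 36, 0, 0.2],
    [0, 0, -0.018, -38, 36, 43, 0.2],
    [0, 0, -0.018, -38, 36, 84, 0.2],
    [0, 0, -0.018, -38, 36, 126, 0.2],
    [0, 0, -0.018, -38, 36, 126, 0.2]
  ]
}}

```text
clock: 13.05
position: [459.0, -242.4, 100.2]
ee_rot: [1.0, 0.015, 0.002, -0.0]
contact_force: [0.5, 0.1, -0.1]
gripper_width: 50.8
grasp_force: 0.0
```

>>> {"method": "carry_out", "body": {
  "motion": [
    [0, 0, 0, 0, 0, 0, 0.2],
    [0, 0, 0, 0, 0, 0, 0.2]
  ]
}}

```text
clock: 13.3
position: [462.7, -243.1, 104.6]
ee_rot: [1.0, 0.016, 0.007, 0.001]
contact_force: [-0.5, 0.5, -0.6]
gripper_width: 51.7
grasp_force: 0.0
```

```bash
python3 -c "
from lid import *
t=cam('top');S=cam('side')
cv2.imwrite('pics/l2.png',np.hstack([crop(t,310,140,80,100,5),crop(S,310,150,80,100,5)]))
print(read_state()['position'])
plan([(459.5,-243,27,1.8,.2,3)])"
```

```text
[ 462.26987936 -242.99784479  104.14724757]
[[0.001,-0.007,0.0,-1.9,-0.1,38.6,0.2],[0.002,-0.013,0.0,-3.8,-0.2,77.1,0.2],[0.002,-0.013,0.0,-3.8,-0.2,77.1,0.2],[0.002,-0.013,0.0,-3.8,-0.2,77.1,0.2]]
```

View pics/l2.png

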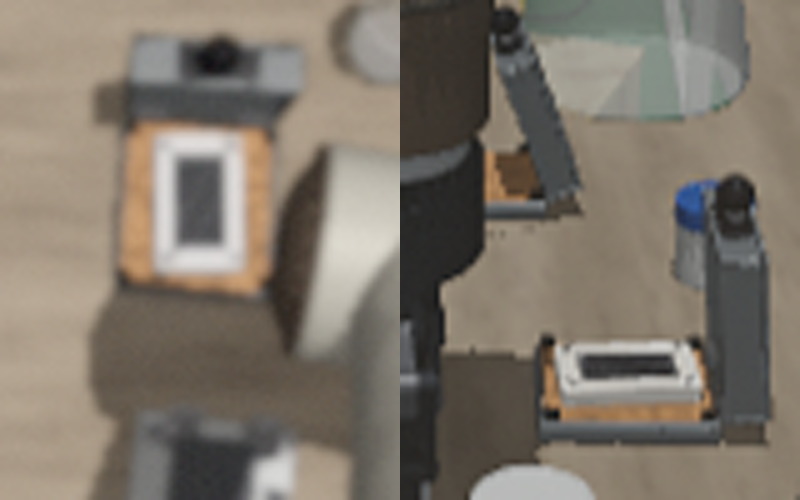

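Middle case: the lid is near upright and it holds a cell (crop (198,200)). Now the right knob.

>>> {"method": "carry_out", "body": {
  "motion": [
    [0, -0.01, 0, -2, 0, 39, 0.2],
    [0, -0.01, 0, -3, 0, 76, 0.2],
    [0, -0.01, 0, -3, 0, 76, 0.2],
    [0, -0.01, 0, -3, 0, 76, 0.2]
  ]
}}

```text
clock: 13.9
position: [460.4, -243.4, 28.0]
ee_rot: [1.0, 0.016, 0.001, 0.001]
contact_force: [0.0, 0.5, 0.0]
gripper_width: 51.3
grasp_force: 0.0
```

>>> {"method": "carry_out", "body": {
  "motion": [
    [0, 0, 0, 0, 0, 0, -1],
    [0, 0, 0, 0, 0, 0, -1],
    [0, 0, 0, 0, 0, 0, -1],
    [0, 0, 0, 0, 0, 0, -1],
    [0, 0, 0, 0, 0, 0, -1]
  ]
}}

```text
clock: 14.52
position: [460.4, -245.4, 28.6]
ee_rot: [1.0, 0.016, 0.002, 0.002]
contact_force: [-1.2, -10.9, 4.1]
gripper_width: 18.7
grasp_force: 58.4
```

```bash
python3 -c "
from lid import *
s=read_state();p=s['position'];k=(p[0],p[1],28);print(p.round(1),s['contact_force'].round(1))
plan(arc(k,1.8,off=p[2]-28,t1=1.5,n=10))"
```

```text
[ 460.4 -245.4   28.6] [ -1.2 -10.9   4.1]
[[0.004,-0.004,0.001,3.5,0.1,-17.8,-1.0],[0.004,-0.004,0.001,9.6,0.2,-34.8,-1.0],[0.004,-0.004,0.001,18.2,0.2,-50.7,-1.0],[0.004,-0.004,0.001,29.1,0.3,-65.2,-1.0],[0.004,-0.004,0.001,42.0,0.4,-77.9,-1.0]]
[[0.0,0.0,0.0,14.6,0.0,-10.7,-1.0],[0.0,0.0,0.0,30.7,0.0,-19.0,-1.0],[0.0,0.0,0.0,47.8,0.0,-24.9,-1.0],[0.0,0.0,0.0,65.6,0.0,-28.1,-1.0],[0.0,0.0,0.0,83.7,0.0,-28.7,-1.0]]
```

>>> {"method": "carry_out", "body": {
  "motion": [
    [0, 0, 0, 3.5, 2.5, -17.8, -1],
    [0, 0, 0, 9.6, 2.5, -34.8, -1],
    [0, 0, 0, 18.2, 2.5, -50.7, -1],
    [0, 0, 0, 29, 2.5, -65.2, -1],
    [0, 0, 0, 42, 2.5, -77.9, -1]
  ]
}}

```text
clock: 15.15
position: [499.2, -244.6, 105.1]
ee_rot: [1.0, 0.015, -0.002, 0.001]
contact_force: [-3.1, -4.4, 0.4]
gripper_width: 18.1
grasp_force: 59.8
```

>>> {"method": "carry_out", "body": {
  "motion": [
    [0, 0, 0, 14.6, 0, -10.7, -1],
    [0, 0, 0, 30.7, 0, -19, -1],
    [0, 0, 0, 47.8, 0, -24.9, -1],
    [0, 0, 0, 65.6, 0, -28.1, -1],
    [0, 0, 0, 83.7, 0, -28.7, -1]
  ]
}}

```text
clock: 15.78
position: [584.6, -242.5, 136.0]
ee_rot: [1.0, 0.016, -0.0, 0.001]
contact_force: [-2.6, -4.7, 3.0]
gripper_width: 18.6
grasp_force: 60.9
```

>>> {"method": "carry_out", "body": {
  "motion": [
    [0, 0, 0, 0, 0, 0, 0.2],
    [0, 0, 0, 0, 0, 0, 0.2],
    [0, 0, 0, 0, 0, 0, 0.2],
    [0, 0, 0, 0, 0, -50, 0.2],
    [0, 0, 0, 0, 0, -100, 0.2]
  ]
}}

```text
clock: 16.4
position: [584.1, -241.3, 233.8]
ee_rot: [1.0, 0.016, -0.001, 0.0]
contact_force: [0.4, -0.8, -0.3]
gripper_width: 51.2
grasp_force: 0.0
```

>>> {"method": "carry_out", "body": {
  "motion": [
    [0, 0, 0, -50, 0, 0, -1],
    [0, 0, 0, -100, 0, 0, -1],
    [0, 0, 0, -100, 0, 0, -1]
  ]
}}

```text
clock: 16.77
position: [481.3, -244.3, 233.7]
ee_rot: [1.0, 0.015, -0.0, 0.0]
contact_force: [0.0, 0.1, 0.3]
gripper_width: 0.1
grasp_force: 0.0
```

```bash
python3 -c "
from lid import *
s=read_state();p=s['position'];print(p.round(1))
t=cam('top');S=cam('side')
cv2.imwrite('pics/l3.png',np.hstack([crop(t,390,140,80,100,5),crop(S,285,205,80,100,5)]))"
```

```text
[ 481.3 -244.3  233.7]
```

View pics/l3.png

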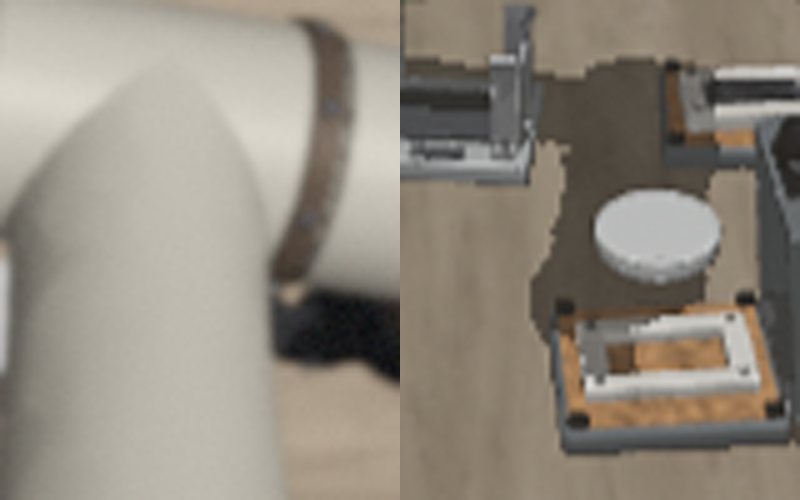

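Right case: open spacer frame (crop (670,355)), with the lid upright. So there is one cell (middle case), the spacer is on the right, and the left case is empty. I'll push the right and middle lids farther back for room.

>>> {"method": "carry_out", "body": {
  "motion": [
    [0, 0, 0, 40, -1, 40, -1],
    [0, 0, 0, 50, -1, 98, -1],
    [0, 0, 0, 75, -1, 98, -1],
    [0, 0, 0, 98, -1, 97, -1],
    [0, 0, 0, 112, -1, 97, -1]
  ]
}}

```text
clock: 17.5
position: [597.8, -239.8, 134.6]
ee_rot: [1.0, 0.016, -0.001, 0.0]
contact_force: [-1.9, -0.3, -0.9]
gripper_width: 0.0
grasp_force: 0.7
```

>>> {"method": "carry_out", "body": {
  "motion": [
    [0, 0, 0, 0, 0, 0, -1],
    [0, 0, 0, -40, 0, -20, -1],
    [0, 0, 0, -80, 0, -70, -1],
    [0, 0, 0, -80, 0, -100, -1]
  ]
}}

```text
clock: 18.0
position: [514.8, -242.8, 239.3]
ee_rot: [1.0, 0.015, 0.002, 0.001]
contact_force: [0.3, 0.2, -0.2]
gripper_width: -0.1
grasp_force: 0.0
```

```bash
python3 -c "
from lid import *
plan([(560,-20,225,-4.4,-1),(600,-20,133,-4.4,-1),(667,-24.5,133,-4.4,-1,2)],step=50)"
```

```text
[[0.0,-0.001,0.021,10.4,-44.3,2.8,-1.0],[0.001,-0.001,0.043,20.8,-88.6,5.6,-1.0],[0.001,-0.002,0.064,31.2,-132.8,8.4,-1.0],[0.001,-0.003,0.086,41.5,-177.1,11.2,-1.0],[0.002,-0.003,0.107,51.9,-221.4,14.0,-1.0]]
[[0.0,0.0,0.0,13.3,-1.0,30.7,-1.0],[0.0,0.0,0.0,26.6,-2.0,61.4,-1.0],[0.0,0.0,0.0,39.9,-3.0,92.0,-1.0],[0.0,0.0,0.0,73.5,-3.3,92.0,-1.0],[0.0,0.0,0.0,107.0,-3.7,92.0,-1.0]]
[[0.0,0.0,0.0,0.0,0.0,0.0,-1.0]]
```

>>> {"method": "carry_out", "body": {
  "motion": [
    [0, 0, 0.021, 10, -44, 0, -1],
    [0, 0, 0.043, 21, -89, 5, -1],
    [0, 0, 0.064, 31, -133, 8, -1],
    [0, 0, 0.086, 41, -177, 11, -1],
    [0, 0, 0.107, 52, -221, 14, -1]
  ]
}}

```text
clock: 18.62
position: [561.8, -18.7, 222.6]
ee_rot: [0.999, -0.038, 0.001, 0.0]
contact_force: [0.4, -0.4, 0.3]
gripper_width: -0.1
grasp_force: 0.0
```

>>> {"method": "carry_out", "body": {
  "motion": [
    [0, 0, 0, 13, -1, 31, -1],
    [0, 0, 0, 27, -2, 61, -1],
    [0, 0, 0, 40, -3, 92, -1],
    [0, 0, 0, 73, -3, 92, -1],
    [0, 0, 0, 105, -3, 92, -1]
  ]
}}

```text
clock: 19.25
position: [666.6, -25.3, 129.6]
ee_rot: [0.999, -0.038, -0.001, 0.001]
contact_force: [-0.5, 0.7, -0.6]
gripper_width: -0.2
grasp_force: 0.0
```

>>> {"method": "carry_out", "body": {
  "motion": [
    [0, 0, 0, 0, 0, 0, -1],
    [0, 0, 0, -40, 0, -20, 1],
    [0, 0, 0, -80, 50, -70, 1],
    [0, 0, 0, -80, 100, -110, 1],
    [0, 0, 0, -80, 150, -110, 1]
  ]
}}

```text
clock: 19.88
position: [575.6, -166.5, 244.2]
ee_rot: [0.999, -0.036, 0.004, 0.001]
contact_force: [1.6, 0.3, -0.1]
gripper_width: 72.3
grasp_force: 0.0
```

>>> {"method": "carry_out", "body": {
  "motion": [
    [0, 0, 0, -50, 40, 0, 1],
    [0, 0, 0, -100, 80, 0, 1],
    [0, 0, 0, -150, 120, 0, 1],
    [0, 0, 0, -200, 160, 0, 1],
    [0, 0, 0, -200, 200, 0, 1]
  ]
}}

```text
clock: 20.5
position: [357.3, -349.8, 241.0]
ee_rot: [0.999, -0.038, 0.001, 0.001]
contact_force: [2.1, -0.2, 0.8]
gripper_width: 85.3
grasp_force: 0.0
```

```bash
cat > part.py <<'E'
from m2 import *
def frame(g,roi,z,vmin=165,smax=40):
    """white frame outline -> world rect (center, size, yaw of the long side)"""
    x,y=roi[:2]; I=up(g,*roi).astype(int); m=((I.min(2)>vmin)&(I.max(2)-I.min(2)<smax)).astype(np.uint8)
    c=big(m); W=np.array([onz(g,topx(p,x,y),z)[:2] for p in c[:,0]],np.float32)
    (cx,cy),(a,b),an=cv2.minAreaRect(W)
    if a<b: a,b,an=b,a,an+90
    px=cv2.minAreaRect(c)[0]
    return np.round([cx,cy],1),np.round([a,b],1),round((an+90)%180-90,1),topx(px,x,y).round(2)
E
python3 - <<'E'
from part import *
t=cam("top");s=cam("side")
for v in(130,150,170): print("cell top",v,*frame(t,(333,160,32,40),26,v))
for v in(130,150,170): print("cell side",v,*frame(s,(338,212,36,22),26,v))
for v in(130,150,170): print("spacer top",v,*frame(t,(405,175,50,55),22,v))
for v in(130,150,170): print("spacer side",v,*frame(s,(315,260,60,32),22,v))
# jig base
I=up(t,326,214,56,56).astype(int); m=(I.max(2)-I.min(2)<20).astype(np.uint8); m=cv2.morphologyEx(m,cv2.MORPH_OPEN,np.ones((25,25)))
c=cv2.convexHull(big(m)); W=np.array([onz(t,topx(p,326,214),18)[:2] for p in c[:,0]],np.float32); print("jig",cv2.minAreaRect(W))
E
python3 jig.py | head -4
```

```text
cell top 130 [598.9 -19.5] [86.5 54.2] -0.3 [349.32 179.79]
cell top 150 [598.5 -19.9] [84.5 53.3] -0.9 [349.44 179.88]
cell top 170 [598.3 -19.9] [81.8 51. ] -0.4 [349.43 179.94]
cell side 130 [599.5 -25.2] [82.  69.4] 1.1 [355.28 223.75]
cell side 150 [599.7 -21.1] [81.  58.2] 0.3 [355.24 222.98]
cell side 170 [599.7 -20.5] [80.3 53.9] 1.1 [355.18 222.84]
spacer top 130 [ 532.2 -249.2] [159.6 143.3] -3.8 [429.5  203.12]
spacer top 150 [ 527.2 -243.1] [83.9 53.8] 2.0 [427.57 204.24]
spacer top 170 [ 527.3 -243.2] [82.  51.3] 1.9 [427.68 204.24]
spacer side 130 [ 528.3 -246.6] [81.6 57.8] 1.9 [338.25 275.63]
spacer side 150 [ 528.5 -245.5] [80.7 55.1] 2.0 [338.21 275.3 ]
spacer side 170 [ 528.3 -244.6] [79.6 52. ] 2.2 [338.21 275.03]
jig ((425.8118896484375, -23.01217269897461), (97.41390991210938, 113.81055450439453), 81.7732162475586)Traceback (most recent call last):
  File "jig.py", line 15, in <module>
    while d[r]:r+=1
          ~^^^
IndexError: index 448 is out of bounds for axis 0 with size 448
```

```bash
python3 - <<'E'
from part import *
t=cam("top");s=cam("side")
print("cell tri",tri(t,(349.43,179.94),s,(355.2,222.85)),"spacer",tri(t,(427.65,204.24),s,(338.21,275.1)))
f=lambda x,y,z:onz(s,((x-392)/7.84+268-.45,y/7.84+198-.45),z).round(1)
for q in((455,140),(495,140),(668,150),(708,150),(478,55),(525,55),(692,65),(735,65)): print(q,f(*q,75))
for q in((442,330),(728,342)): print(q,f(*q,0))
for q in((442,305),(728,315)): print(q,f(*q,18))
plan([(590,-21.5,200,-0.5,1),(590,-21.5,80,-0.5,1,2)])
E
```

```text
cell tri (array([599.51201903, -19.9490855 ,  25.03859962]), np.float64(2.4266664197941616)) spacer (array([ 528.09648675, -243.76010032,   20.35525432]), np.float64(2.087134247096174))
(455, 140) [377.1 -51.4  75. ]
(495, 140) [390.8 -52.2  75. ]
(668, 150) [450.3 -62.3  75. ]
(708, 150) [464. -63.  75.]
(478, 55) [382.1  10.6  75. ]
(525, 55) [399.2   9.6  75. ]
(692, 65) [459.8  -1.3  75. ]
(735, 65) [475.4  -2.2  75. ]
(442, 330) [368.6 -55.9   0. ]
(728, 342) [469.8 -69.1   0. ]
(442, 305) [370.2 -67.4  18. ]
(728, 315) [469.7 -79.2  18. ]
[[0.0,0.0,-0.008,25.5,-43.1,5.0,1.0],[0.0,0.0,-0.017,50.9,-86.2,10.0,1.0],[0.0,0.0,-0.025,76.4,-129.3,14.9,1.0],[0.0,0.0,-0.034,101.8,-172.4,19.9,1.0],[0.001,0.0,-0.042,127.3,-215.5,24.9,1.0]]
[[0.0,0.0,-0.009,27.2,-41.9,5.0,1.0],[0.0,0.0,-0.017,54.5,-83.9,10.0,1.0],[0.0,-0.001,-0.026,81.7,-125.9,15.0,1.0],[0.0,-0.001,-0.026,81.7,-125.9,55.0,1.0],[0.0,-0.001,-0.026,81.7,-125.9,95.0,1.0]]
[[0.0,0.0,0.0,0.0,0.0,40.0,1.0],[0.0,0.0,0.0,0.0,0.0,40.0,1.0]]
```

Triangulated heights agree with the text: the cell top is at 25 (26 expected) and the spacer top at 20 (22 expected). The jig centre is about (424.2,-24), yaw -7.6°. I'll go to the cell.

>>> {"method": "carry_out", "body": {
  "motion": [
    [0, 0, -0.008, 26, -43, 5, 1],
    [0, 0, -0.017, 52, -86, 10, 1],
    [0, 0, -0.025, 78, -129, 15, 1],
    [0, 0, -0.034, 104, -172, 20, 1],
    [0, 0, -0.042, 130, -215, 25, 1]
  ]
}}

```text
clock: 21.38
position: [507.8, -142.8, 214.7]
ee_rot: [1.0, -0.016, 0.0, 0.0]
contact_force: [1.0, -0.7, -0.1]
gripper_width: 85.5
grasp_force: 0.0
```

>>> {"method": "carry_out", "body": {
  "motion": [
    [0, 0, -0.009, 29, -42, 5, 0.45],
    [0, 0, -0.017, 58, -84, 10, 0.45],
    [0, 0, -0.026, 88, -126, 15, 0.45],
    [0, 0, -0.026, 88, -126, 55, 0.45],
    [0, 0, -0.026, 88, -126, 95, 0.45]
  ]
}}

```text
clock: 22.0
position: [599.4, -20.3, 118.7]
ee_rot: [1.0, -0.002, 0.001, 0.0]
contact_force: [-0.5, -0.3, -0.2]
gripper_width: 61.9
grasp_force: 0.0
```

>>> {"method": "carry_out", "body": {
  "motion": [
    [0, 0, 0, 0, 0, 30, 0.45],
    [0, 0, 0, 0, 0, 30, 0.45],
    [0, 0, 0, 0, 0, 30, 0.45]
  ]
}}

```text
clock: 22.38
position: [600.3, -22.1, 90.9]
ee_rot: [1.0, -0.003, 0.001, 0.001]
contact_force: [-0.2, -0.4, 1.3]
gripper_width: 62.1
grasp_force: 0.0
```

```bash
python3 -c "
from lid import *
s=read_state();print(s['position'].round(1),s['contact_force'].round(1))
plan([(599,-21.5,32,-0.5,.45,3)])"
```

```text
[600.3 -22.1  90.9] [-0.2 -0.4  1.3]
[[0.001,-0.001,0.001,-0.7,-0.3,29.5,0.45],[0.001,-0.002,0.003,-1.5,-0.6,58.9,0.45],[0.001,-0.002,0.003,-1.5,-0.6,58.9,0.45],[0.001,-0.002,0.003,-1.5,-0.6,58.9,0.45]]
```

>>> {"method": "carry_out", "body": {
  "motion": [
    [0, 0, 0, -1, 0, 30, 0.45],
    [0, 0, 0, -1, 0, 59, 0.45],
    [0, 0, 0, -1, 0, 59, 0.45],
    [0, 0, 0, -1, 0, 61, 0.45],
    [0, 0, 0, -1, 0, 61, 0.45]
  ]
}}

```text
clock: 23.0
position: [599.6, -22.7, 30.2]
ee_rot: [1.0, -0.004, 0.002, 0.0]
contact_force: [0.1, 0.0, 0.7]
gripper_width: 61.7
grasp_force: 0.0
```

>>> {"method": "carry_out", "body": {
  "motion": [
    [0, 0, 0, 0, 0, 2, 0.45],
    [0, 0, 0, 0, 0, 2, 0.45]
  ]
}}

```text
clock: 23.25
position: [598.6, -23.0, 26.7]
ee_rot: [1.0, -0.004, 0.0, 0.001]
contact_force: [0.7, -0.1, 0.5]
gripper_width: 62.0
grasp_force: 0.0
```

>>> {"method": "carry_out", "body": {
  "motion": [
    [0, 0, 0, 0, 0, 2, 0.45],
    [0, 0, 0, 0, 0, 2, 0.45]
  ]
}}

```text
clock: 23.5
position: [598.3, -23.0, 24.2]
ee_rot: [1.0, -0.004, -0.0, 0.001]
contact_force: [-0.8, -0.1, -0.2]
gripper_width: 61.8
grasp_force: 0.0
```

>>> {"method": "carry_out", "body": {
  "motion": [
    [0, 0, 0, 0, 0, 2, 0.45],
    [0, 0, 0, 0, 0, 2, 0.45]
  ]
}}

```text
clock: 23.75
position: [598.7, -23.0, 22.7]
ee_rot: [1.0, -0.004, 0.0, 0.001]
contact_force: [-0.8, 0.6, 1.7]
gripper_width: 62.2
grasp_force: 0.9
```

Tips are at about the insert, so I back off 3 mm and close.

>>> {"method": "carry_out", "body": {
  "motion": [
    [0, 0, 0, 0, 0, -3, 0.45],
    [0, 0, 0, 0, 0, -3, -1],
    [0, 0, 0, 0, 0, -3, -1],
    [0, 0, 0, 0, 0, -3, -1],
    [0, 0, 0, 0, 0, -3, -1]
  ]
}}

```text
clock: 24.38
position: [599.1, -22.9, 26.1]
ee_rot: [1.0, -0.004, 0.001, 0.001]
contact_force: [-0.7, -0.2, 5.2]
gripper_width: 48.3
grasp_force: 63.2
```

>>> {"method": "carry_out", "body": {
  "motion": [
    [0, 0, 0, 0, 0, 0, -1],
    [0, 0, 0, 0, 0, -20, -1],
    [0, 0, 0, 0, 0, -20, -1]
  ]
}}

```text
clock: 24.75
position: [599.2, -22.9, 46.1]
ee_rot: [1.0, -0.004, 0.001, 0.0]
contact_force: [-0.7, -0.2, -1.1]
gripper_width: 48.3
grasp_force: 62.6
```

```bash
python3 -c "
from lid import *
s=read_state();print(s['position'].round(1),s['contact_force'].round(1))
plan([(599,-22,130,-0.5,-1,1),(424.2,-24,140,-7.6,-1,3)])"
```

```text
[599.2 -22.9  46.1] [-0.7 -0.2 -1.1]
[[0.0,-0.001,0.0,0.0,-0.4,-42.0,-1.0],[0.001,-0.002,0.001,0.0,-0.8,-83.9,-1.0],[0.001,-0.002,0.032,-43.7,0.0,-86.5,-1.0],[0.001,-0.002,0.063,-87.4,0.9,-89.1,-1.0],[0.001,-0.002,0.094,-131.1,1.7,-91.7,-1.0]]
[[0.0,0.0,0.031,-43.4,5.0,-2.5,-1.0],[0.0,0.0,0.031,-43.4,5.0,-2.5,-1.0],[0.0,0.0,0.031,-43.4,5.0,-2.5,-1.0]]
```

>>> {"method": "carry_out", "body": {
  "motion": [
    [0, 0, 0, 0, 0, -42, -1],
    [0, 0, 0, 0, 0, -84, -1],
    [0, 0, 0.032, -44, 0, -86, -1],
    [0, 0, 0.063, -87, 1, -89, -1],
    [0, 0, 0.094, -131, 2, -92, -1]
  ]
}}

```text
clock: 25.38
position: [465.5, -24.1, 136.4]
ee_rot: [0.999, -0.052, -0.001, 0.001]
contact_force: [-0.5, -0.5, -0.5]
gripper_width: 48.3
grasp_force: 62.6
```

>>> {"method": "carry_out", "body": {
  "motion": [
    [0, 0, 0.031, -43, 5, 0, -1],
    [0, 0, 0.031, -43, 5, 0, -1],
    [0, 0, 0.031, -43, 5, 0, -1],
    [0, 0, 0.031, -43, 5, 0, -1]
  ]
}}

```text
clock: 25.88
position: [425.2, -24.3, 137.2]
ee_rot: [0.998, -0.066, 0.0, 0.001]
contact_force: [-0.9, -0.4, -0.5]
gripper_width: 48.5
grasp_force: 62.5
```

```bash
python3 -c "
from lid import *
s=read_state();print(s['position'].round(1),s['ee_rot'],s['contact_force'].round(1))
plan([(424.2,-24,97,-7.6,-1,3)])
t=cam('top');S=cam('side')
cv2.imwrite('pics/j1.png',np.hstack([crop(t,316,200,70,80,6),crop(S,265,175,60,80,6)]))"
```

```text
[425.2 -24.3 137.2] [ 9.97794345e-01 -6.63786069e-02  7.96628645e-05  5.64654630e-04] [-0.9 -0.4 -0.5]
[[0.001,0.0,0.0,-1.0,-0.2,40.2,-1.0],[0.001,0.0,0.0,-1.0,-0.2,40.2,-1.0],[0.001,0.0,0.0,-1.0,-0.2,40.2,-1.0]]
```

View pics/j1.png

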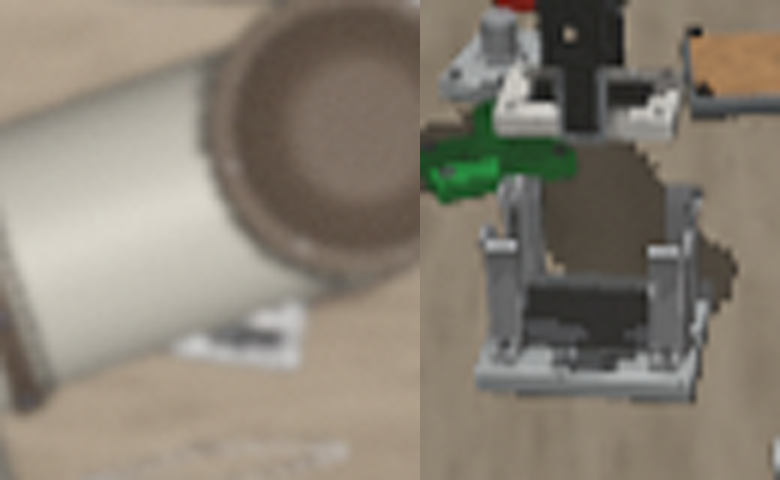

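The side half shows the cell held level at crop (587,115), above the jig guides (485–700). The top view is blocked by the wrist. I'll check x numerically, then descend.

```bash
python3 -c "
from lid import *
S=cam('side')
q=lambda x,y,z:onz(S,((x-420)/6+265-.42,y/6+175-.42),z).round(1)
print(q(497,132,125),q(678,137,125))"
```

```text
[384.  -37.8 125. ] [464.4 -47.  125. ]
```

>>> {"method": "carry_out", "body": {
  "motion": [
    [0, 0, 0, -1, 0, 30, -1],
    [0, 0, 0, -1, 0, 38, -1],
    [0, 0, 0, -1, 0, 38, -1],
    [0, 0, 0, -1, 0, 38, -1]
  ]
}}

```text
clock: 26.52
position: [424.0, -24.2, 100.1]
ee_rot: [0.998, -0.066, 0.001, 0.0]
contact_force: [-0.3, 0.8, 0.3]
gripper_width: 48.4
grasp_force: 62.6
```

>>> {"method": "carry_out", "body": {
  "motion": [
    [0, 0, 0, -1, 0, 8, -1],
    [0, 0, 0, -1, 0, 16, -1],
    [0, 0, 0, -1, 0, 20, -1],
    [0, 0, 0, -1, 0, 20, -1]
  ]
}}

```text
clock: 27.02
position: [422.2, -24.3, 79.1]
ee_rot: [0.998, -0.066, -0.0, 0.001]
contact_force: [0.0, 0.5, -1.5]
gripper_width: 48.6
grasp_force: 62.6
```

>>> {"method": "carry_out", "body": {
  "motion": [
    [0, 0, 0, 0, 0, 10, -1],
    [0, 0, 0, 0, 0, 18, -1],
    [0, 0, 0, 0, 0, 18, -1]
  ]
}}

```text
clock: 27.4
position: [422.7, -24.2, 60.9]
ee_rot: [0.998, -0.066, 0.0, 0.001]
contact_force: [1.8, 1.4, -2.7]
gripper_width: 48.3
grasp_force: 62.4
```

>>> {"method": "carry_out", "body": {
  "motion": [
    [0, 0, 0, 0, 0, 10, -1],
    [0, 0, 0, 0, 0, 20, -1],
    [0, 0, 0, 0, 0, 27, -1],
    [0, 0, 0, 0, 0, 27, -1]
  ]
}}

```text
clock: 27.9
position: [422.7, -24.2, 33.9]
ee_rot: [0.998, -0.066, 0.0, 0.001]
contact_force: [2.4, -0.0, -2.8]
gripper_width: 48.3
grasp_force: 62.3
```

>>> {"method": "carry_out", "body": {
  "motion": [
    [0, 0, 0, 0, 0, 2, -1],
    [0, 0, 0, 0, 0, 4, -1],
    [0, 0, 0, 0, 0, 4, -1]
  ]
}}

```text
clock: 28.28
position: [422.6, -24.2, 30.6]
ee_rot: [0.998, -0.066, 0.001, 0.0]
contact_force: [3.8, -0.9, 0.1]
gripper_width: 48.3
grasp_force: 62.7
```

>>> {"method": "carry_out", "body": {
  "motion": [
    [0, 0, 0, 0.5, 0, 1.5, -1],
    [0, 0, 0, 1, 0, 1.5, -1],
    [0, 0, 0, 1, 0, 1.5, 0.4],
    [0, 0, 0, 1, 0, 1.5, 0.4],
    [0, 0, 0, 1, 0, 1.5, 0.4]
  ]
}}

```text
clock: 28.9
position: [422.4, -24.8, 28.6]
ee_rot: [0.998, -0.066, -0.001, 0.001]
contact_force: [-0.6, 0.8, -0.3]
gripper_width: 60.0
grasp_force: 0.0
```

>>> {"method": "carry_out", "body": {
  "motion": [
    [0, 0, 0, 0, 0, -50, 0.4],
    [0, 0, 0, 0, 0, -100, 0.4],
    [0, 0, 0, 0, 0, -150, 0.4],
    [0, 0, 0, 0, 0, -190, 0.4]
  ]
}}

```text
clock: 29.4
position: [422.9, -24.4, 220.8]
ee_rot: [0.998, -0.066, 0.0, 0.0]
contact_force: [0.6, 1.7, 0.3]
gripper_width: 59.6
grasp_force: 0.0
```

```bash
python3 -c "
from lid import *
plan([(510,-225,220,1.95,.4),(528,-246,90,1.95,.4,2)])"
```

```text
[[0.0,0.0,-0.042,28.2,46.8,0.3,0.4],[0.0,0.0,-0.083,56.5,93.6,0.5,0.4],[0.001,-0.001,-0.125,84.7,140.5,0.8,0.4],[0.001,-0.001,-0.167,112.9,187.3,1.0,0.4],[0.001,-0.001,-0.167,119.7,193.4,44.3,0.4]]
[[0.0,0.0,0.0,5.8,7.2,43.4,0.4],[0.0,0.0,0.0,11.6,14.4,86.7,0.4],[0.0,0.0,0.0,11.6,14.4,86.7,0.4]]
```

>>> {"method": "carry_out", "body": {
  "motion": [
    [0, 0, -0.042, 28, 47, 0, 0.4],
    [0, 0, -0.083, 56, 94, 0, 0.4],
    [0, 0, -0.125, 85, 140, 0, 0.4],
    [0, 0, -0.167, 113, 187, 0, 0.4],
    [0, 0, -0.167, 120, 193, 44, 0.4]
  ]
}}

```text
clock: 30.02
position: [519.4, -235.0, 176.7]
ee_rot: [1.0, 0.016, 0.003, 0.002]
contact_force: [0.9, 0.9, -1.4]
gripper_width: 59.9
grasp_force: 0.0
```

>>> {"method": "carry_out", "body": {
  "motion": [
    [0, 0, 0, 6, 7, 43, 0.4],
    [0, 0, 0, 11.6, 14, 87, 0.4],
    [0, 0, 0, 11.6, 14, 87, 0.4],
    [0, 0, 0, 11.6, 14, 87, 0.4],
    [0, 0, 0, 11.6, 14, 87, 0.4]
  ]
}}

```text
clock: 30.65
position: [529.8, -245.2, 90.5]
ee_rot: [1.0, 0.017, 0.002, 0.001]
contact_force: [0.3, 0.9, 0.8]
gripper_width: 59.6
grasp_force: 0.0
```

```bash
python3 -c "
from part import *
s=read_state();print(s['position'].round(1),s['contact_force'].round(1))
plan([(528,-246,30,1.95,.4,3)])
S=cam('side')
for v in(130,150,170): print('cell in jig side',*frame(S,(275,215,42,22),30,v))
cv2.imwrite('pics/j2.png',np.hstack([crop(cam('top'),320,205,64,72,6.2),crop(S,262,195,64,72,6.2)]))"
```

```text
[ 529.8 -245.2   90.5] [0.3 0.9 0.8]
[[0.001,-0.002,0.0,-1.0,0.3,30.3,0.4],[0.002,-0.004,0.001,-2.1,0.6,60.5,0.4],[0.002,-0.004,0.001,-2.1,0.6,60.5,0.4],[0.002,-0.004,0.001,-2.1,0.6,60.5,0.4]]
cell in jig side [417.6 -46.2] [69.2 33.3] -20.1 [291.87 228.25]
cell in jig side [417.8 -42.4] [65.1 23.5] -20.0 [291.96 227.52]
cell in jig side [421.4 -43.9] [55.8 12.2] -8.4 [292.68 227.66]
```

View pics/j2.png

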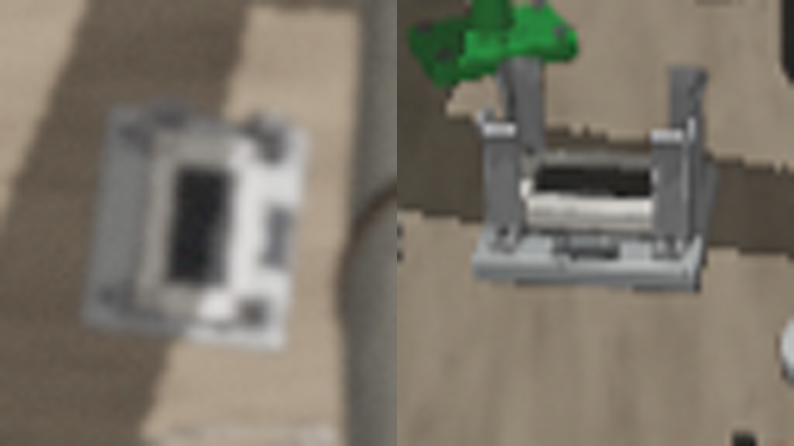

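The cell lies flat and square inside the guides (window at crop (200,225) in the top half; side half (585,195)). Now the spacer.

>>> {"method": "carry_out", "body": {
  "motion": [
    [0, 0, 0, -1, 0.5, 30, 0.4],
    [0, 0, 0, -2, 0.5, 58, 0.4],
    [0, 0, 0, -2, 0.5, 60, 0.4],
    [0, 0, 0, -2, 0.5, 60, 0.4]
  ]
}}

```text
clock: 31.25
position: [527.6, -246.0, 29.5]
ee_rot: [1.0, 0.017, 0.001, 0.001]
contact_force: [0.8, 0.4, 0.1]
gripper_width: 59.7
grasp_force: 0.0
```

>>> {"method": "carry_out", "body": {
  "motion": [
    [0, 0, 0, 0, 0, 3, 0.4],
    [0, 0, 0, 0, 0, 3, 0.4]
  ]
}}

```text
clock: 31.5
position: [527.1, -245.8, 25.9]
ee_rot: [1.0, 0.017, 0.001, 0.001]
contact_force: [0.6, 0.9, 0.5]
gripper_width: 59.9
grasp_force: 0.0
```

>>> {"method": "carry_out", "body": {
  "motion": [
    [0, 0, 0, 0, 0, 1, 0.4],
    [0, 0, 0, 0, 0, 1, 0.4]
  ]
}}

```text
clock: 31.75
position: [526.8, -245.8, 24.3]
ee_rot: [1.0, 0.017, 0.0, 0.001]
contact_force: [0.3, -0.0, -0.0]
gripper_width: 60.0
grasp_force: 0.0
```

>>> {"method": "carry_out", "body": {
  "motion": [
    [0, 0, 0, 1, 0, -0.5, 0.4],
    [0, 0, 0, 1, 0, -0.5, -1],
    [0, 0, 0, 1, 0, -0.5, -1],
    [0, 0, 0, 1, 0, -0.5, -1],
    [0, 0, 0, 1, 0, -0.5, -1]
  ]
}}

```text
clock: 32.38
position: [528.3, -245.9, 25.6]
ee_rot: [1.0, 0.017, 0.001, 0.001]
contact_force: [-0.6, -1.1, 6.0]
gripper_width: 48.4
grasp_force: 64.8
```

>>> {"method": "carry_out", "body": {
  "motion": [
    [0, 0, 0, 0, 0, 0, -1],
    [0, 0, 0, 0, 0, -20, -1],
    [0, 0, 0, 0, 0, -60, -1],
    [0, 0, 0, 0, 0, -100, -1],
    [0, 0, 0, 0, 0, -120, -1]
  ]
}}

```text
clock: 33.0
position: [528.5, -245.8, 146.9]
ee_rot: [1.0, 0.017, 0.002, 0.001]
contact_force: [-0.1, -0.2, -0.5]
gripper_width: 48.2
grasp_force: 62.1
```

```bash
python3 -c "
from part import *
s=read_state();print(s['position'].round(1),s['contact_force'].round(1))
plan([(424,-24,140,-7.6,-1,4)])"
```

```text
[ 528.5 -245.8  146.9] [-0.1 -0.2 -0.5]
[[0.0,-0.001,0.033,-19.4,-45.1,1.2,-1.0],[0.001,-0.001,0.067,-38.8,-90.1,2.5,-1.0],[0.001,-0.002,0.1,-58.1,-135.2,3.7,-1.0],[0.001,-0.003,0.134,-77.5,-180.2,4.9,-1.0],[0.002,-0.003,0.167,-96.9,-225.3,6.2,-1.0]]
[[0.0,0.0,0.0,0.0,0.0,0.0,-1.0],[0.0,0.0,0.0,0.0,0.0,0.0,-1.0],[0.0,0.0,0.0,0.0,0.0,0.0,-1.0]]
```

>>> {"method": "carry_out", "body": {
  "motion": [
    [0, 0, 0.033, -19, -45, 0, -1],
    [0, 0, 0.067, -39, -90, 0, -1],
    [0, 0, 0.1, -58, -135, 0, -1],
    [0, 0, 0.134, -77.5, -180, 0, -1],
    [0, 0, 0.167, -97, -225.3, 0, -1]
  ]
}}

```text
clock: 33.62
position: [422.2, -22.6, 144.3]
ee_rot: [0.998, -0.067, 0.0, 0.0]
contact_force: [0.7, 1.1, -0.2]
gripper_width: 48.2
grasp_force: 62.0
```

>>> {"method": "carry_out", "body": {
  "motion": [
    [0, 0, 0, 0, 0, 0, -1],
    [0, 0, 0, 0, 0, 20, -1],
    [0, 0, 0, 0, 0, 46, -1],
    [0, 0, 0, 0, 0, 46, -1],
    [0, 0, 0, 0, 0, 46, -1]
  ]
}}

```text
clock: 34.25
position: [423.9, -24.1, 99.0]
ee_rot: [0.998, -0.067, 0.001, 0.001]
contact_force: [0.8, -0.3, -0.2]
gripper_width: 48.2
grasp_force: 62.1
```

```bash
python3 -c "
from part import *
s=read_state();print(s['position'].round(1),s['contact_force'].round(1))
plan([(424.3,-24.2,46,-7.6,-1,2)],step=15)"
```

```text
[423.9 -24.1  99. ] [ 0.8 -0.3 -0.2]
[[0.0,0.0,0.0,0.1,0.0,13.2,-1.0],[0.0,-0.001,0.0,0.2,0.0,26.5,-1.0],[0.001,-0.001,0.0,0.3,0.0,39.7,-1.0],[0.001,-0.001,-0.001,0.4,0.0,53.0,-1.0],[0.001,-0.001,-0.001,0.4,0.0,53.0,-1.0]]
```

>>> {"method": "carry_out", "body": {
  "motion": [
    [0, 0, 0, 0.3, 0, 13, -1],
    [0, 0, 0, 0.3, 0, 26, -1],
    [0, 0, 0, 0.3, 0, 40, -1],
    [0, 0, 0, 0.3, 0, 53, -1],
    [0, 0, 0, 0.3, 0, 53, -1]
  ]
}}

```text
clock: 34.88
position: [423.7, -24.1, 45.7]
ee_rot: [0.998, -0.066, 0.0, 0.001]
contact_force: [0.2, -0.7, 0.3]
gripper_width: 48.0
grasp_force: 62.1
```

>>> {"method": "carry_out", "body": {
  "motion": [
    [0, 0, 0, 0, 0, 2, -1],
    [0, 0, 0, 0, 0, 4, -1],
    [0, 0, 0, 0, 0, 4, -1]
  ]
}}

```text
clock: 35.25
position: [423.5, -23.9, 41.7]
ee_rot: [0.998, -0.066, 0.0, 0.0]
contact_force: [-0.2, 0.5, -1.1]
gripper_width: 48.2
grasp_force: 62.1
```

>>> {"method": "carry_out", "body": {
  "motion": [
    [0, 0, 0, 0, 0, 1, -1],
    [0, 0, 0, 0, 0, 1, 0.4],
    [0, 0, 0, 0, 0, 1, 0.4],
    [0, 0, 0, 0, 0, 1, 0.4]
  ]
}}

```text
clock: 35.75
position: [423.3, -23.9, 40.4]
ee_rot: [0.998, -0.066, -0.0, 0.001]
contact_force: [0.2, 0.1, -0.6]
gripper_width: 59.9
grasp_force: 0.0
```

>>> {"method": "carry_out", "body": {
  "motion": [
    [0, 0, 0, 0, 0, -50, 0.4],
    [0, 0, 0, 0, 0, -100, 0.4],
    [0, 0, 0, 0, 0, -150, 0.4],
    [0, 0, 0, 50, 0, -150, 0.4],
    [0, 0, 0, 100, 0, -150, 0.4]
  ]
}}

```text
clock: 36.38
position: [523.8, -37.0, 192.2]
ee_rot: [0.998, -0.066, 0.002, -0.0]
contact_force: [0.4, 0.7, 0.6]
gripper_width: 59.6
grasp_force: 0.0
```

```bash
python3 -c "
from part import *
t=cam('top');s=cam('side')
for v in(120,140,160): print('plate top',*frame(t,(222,244,44,38),14,v))
for v in(120,140,160): print('plate side',*frame(s,(262,172,32,24),14,v))
cv2.imwrite('pics/p1.png',np.hstack([crop(t,215,235,60,60,6.5),crop(s,255,165,60,60,6.5)]))"
```

```text
plate top [366.8 279.5] [125.2 104.3] 89.6 [243.5 262.5]
plate top [364.3 283.2] [88.3 57.4] 73.4 [242.12 263.38]
plate top [363.5 282. ] [81.3 51.6] 72.9 [242.42 263.64]
plate side [363.3 280.7] [98.8 52.6] 74.2 [277.78 183.93]
plate side [363.8 281.6] [85.1 49.3] 73.2 [278.5  184.37]
plate side [348.8 273.9] [63.5 20.2] -72.1 [273.98 186.04]
```

View pics/p1.png

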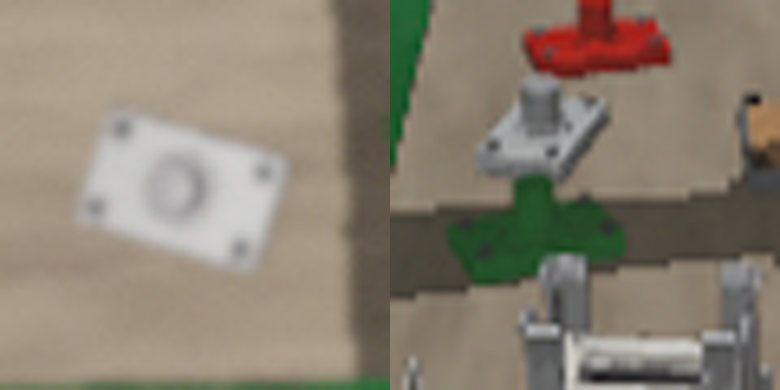

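The end plate is unmoved at top crop (183,190), with its boss at (178,188). It sits clear of green and red.

```bash
python3 -c "
from part import *
t=cam('top');s=cam('side')
print(tri(t,(242.0,263.5),s,(277.7,177.7)))
st=read_state();print(st['joints'].round(2))
plan([(363.6,281.5,170,-16.8,.2),(363.6,281.5,90,-16.8,.2,3)])"
```

```text
(array([364.27212307, 278.22608314,  40.73035223]), np.float64(1.8504130598134785))
[ 0.24  0.26 -0.32  0.   -0.99  1.2 ]
[[0.0,0.0,0.023,-28.5,-42.1,2.8,0.2],[0.001,0.001,0.046,-57.0,-84.2,5.5,0.2],[0.001,0.001,0.068,-85.6,-126.3,8.3,0.2],[0.001,0.001,0.091,-114.1,-168.4,11.1,0.2],[0.001,0.002,0.114,-142.6,-210.5,13.8,0.2]]
[[0.0,0.0,0.023,-33.1,-38.6,2.8,0.2],[0.001,0.0,0.045,-66.3,-77.2,5.5,0.2],[0.001,0.0,0.045,-66.3,-77.2,45.5,0.2],[0.001,0.0,0.045,-66.2,-77.2,85.5,0.2],[0.001,0.0,0.045,-66.2,-77.2,85.5,0.2]]
[[0.0,0.0,0.0,0.0,0.0,0.0,0.2]]
```

>>> {"method": "carry_out", "body": {
  "motion": [
    [0, 0, 0.023, -28, -42, 3, 0.2],
    [0, 0, 0.046, -57, -84, 6, 0.2],
    [0, 0, 0.068, -86, -126, 8, 0.2],
    [0, 0, 0.091, -114, -168, 11, 0.2],
    [0, 0, 0.114, -143, -210, 14, 0.2]
  ]
}}

```text
clock: 37.2
position: [406.4, 190.6, 176.2]
ee_rot: [0.992, -0.123, -0.0, 0.001]
contact_force: [0.8, 0.7, 0.2]
gripper_width: 50.8
grasp_force: 0.0
```

>>> {"method": "carry_out", "body": {
  "motion": [
    [0, 0, 0.023, -33, -39, 3, 0.2],
    [0, 0, 0.045, -66, -77, 6, 0.2],
    [0, 0, 0.045, -66, -77, 45, 0.2],
    [0, 0, 0.045, -66, -77, 85, 0.2],
    [0, 0, 0.045, -66, -77, 85, 0.2]
  ]
}}

```text
clock: 37.83
position: [361.1, 278.2, 89.1]
ee_rot: [0.989, -0.145, -0.002, 0.004]
contact_force: [-0.3, 0.0, 0.1]
gripper_width: 51.4
grasp_force: 0.0
```

>>> {"method": "carry_out", "body": {
  "motion": [
    [0, 0, 0, 0, 0, 0, 0.2],
    [0, 0, 0, 0, 0, 0, 0.2]
  ]
}}

```text
clock: 38.08
position: [364.0, 281.5, 92.8]
ee_rot: [0.989, -0.145, 0.001, -0.001]
contact_force: [0.0, -0.0, 0.6]
gripper_width: 51.7
grasp_force: 0.0
```

```bash
python3 -c "
from part import *
st=read_state();print(st['position'].round(1),st['ee_rot'])
plan([(363.6,281.2,30,-16.8,.2,3)])"
```

```text
[364.  281.5  92.8] [ 9.89374954e-01 -1.45379697e-01  8.92461925e-04 -1.07152118e-03]
[[-0.001,-0.001,0.001,-0.2,0.3,31.4,0.2],[-0.002,-0.001,0.001,-0.4,0.5,62.8,0.2],[-0.002,-0.001,0.001,-0.4,0.5,62.8,0.2],[-0.002,-0.001,0.001,-0.4,0.5,62.8,0.2]]
```

>>> {"method": "carry_out", "body": {
  "motion": [
    [0, 0, 0, 0, 0, 31, 0.2],
    [0, 0, 0, 0, 0, 60, 0.2],
    [0, 0, 0, 0, 0, 62, 0.2],
    [0, 0, 0, 0, 0, 62, 0.2]
  ]
}}

```text
clock: 38.58
position: [364.0, 281.4, 30.3]
ee_rot: [0.989, -0.145, 0.001, -0.0]
contact_force: [0.5, 0.1, 1.4]
gripper_width: 51.1
grasp_force: 0.0
```

>>> {"method": "carry_out", "body": {
  "motion": [
    [0, 0, 0, 0, 0, 0, -1],
    [0, 0, 0, 0, 0, 0, -1],
    [0, 0, 0, 0, 0, 0, -1],
    [0, 0, 0, 0, 0, 0, -1],
    [0, 0, 0, 0, 0, 0, -1]
  ]
}}

```text
clock: 39.2
position: [363.8, 281.3, 30.4]
ee_rot: [0.989, -0.145, 0.001, -0.0]
contact_force: [-1.6, -1.0, 6.1]
gripper_width: 20.1
grasp_force: 58.4
```

>>> {"method": "carry_out", "body": {
  "motion": [
    [0, 0, 0, 0, 0, -10, -1],
    [0, 0, 0, 0, 0, -50, -1],
    [0, 0, 0, 0, 0, -100, -1],
    [0, 0, 0, 0, 0, -120, -1]
  ]
}}

```text
clock: 39.7
position: [363.9, 281.6, 152.4]
ee_rot: [0.989, -0.145, 0.001, -0.002]
contact_force: [-0.1, 0.2, -3.6]
gripper_width: 20.0
grasp_force: 59.1
```

```bash
python3 -c "
from part import *
st=read_state();print(st['position'].round(1))
plan([(424,-24.2,155,-97.6,-1,3)],step=45)
t=cam('top');s=cam('side')
for v in(120,140,160): print('plate side',*frame(s,(250,125,60,52),135,v))
cv2.imwrite('pics/p2.png',crop(s,235,110,90,70,8))"
```

```text
[363.9 281.6 152.4]
[[-0.001,0.0,0.157,16.2,30.6,-0.4,-1.0],[-0.001,0.0,0.314,32.3,61.3,-0.8,-1.0],[-0.002,0.0,0.471,48.5,91.9,-1.1,-1.0],[-0.002,0.001,0.627,64.7,122.5,-1.5,-1.0],[-0.003,0.001,0.784,80.8,153.1,-1.9,-1.0]]
[[0.0,0.0,0.157,33.1,10.3,-0.3,-1.0],[-0.001,0.0,0.314,66.2,20.6,-0.6,-1.0],[-0.001,0.0,0.471,99.3,30.8,-0.9,-1.0],[-0.002,0.0,0.628,132.3,41.1,-1.2,-1.0],[-0.002,0.0,0.628,132.3,41.1,-1.2,-1.0]]
[[0.0,0.0,0.0,0.0,0.0,0.0,-1.0]]
plate side [424.7 557.7] [135.5  17.6] 89.9 [294.27 129.24]
plate side [446.2 583.5] [82.1 17.4] 84.3 [299.45 127.11]
plate side [447.5 597.8] [53.1 14.5] 85.3 [299.94 126.31]
```

View pics/p2.png

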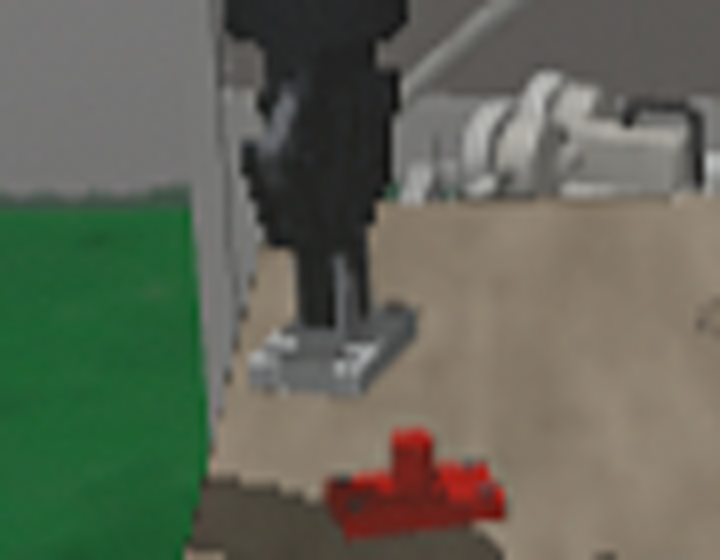

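The side crop shows the plate held level, boss up, at (330,350). Now to the jig.

>>> {"method": "carry_out", "body": {
  "motion": [
    [0, 0, 0.157, 16, 31, 0, -1],
    [0, 0, 0.314, 32, 61, 0, -1],
    [0, 0, 0.471, 48.5, 92, 0, -1],
    [0, 0, 0.627, 65, 122.5, 0, -1],
    [0, 0, 0.784, 81, 153, 0, -1]
  ]
}}

```text
clock: 40.42
position: [396.0, 109.3, 148.1]
ee_rot: [0.857, -0.515, -0.0, 0.002]
contact_force: [1.1, 0.1, -3.3]
gripper_width: 19.7
grasp_force: 59.3
```

>>> {"method": "carry_out", "body": {
  "motion": [
    [0, 0, 0.157, 33, 10, 0, -1],
    [0, 0, 0.314, 66, 20.5, 0, -1],
    [0, 0, 0.471, 99, 31, 0, -1],
    [0, 0, 0.628, 132, 41, 0, -1],
    [0, 0, 0.628, 132, 41, 0, -1]
  ]
}}

```text
clock: 41.05
position: [422.4, -26.5, 148.0]
ee_rot: [-0.657, 0.754, 0.0, -0.002]
contact_force: [0.2, -0.7, -2.8]
gripper_width: 20.0
grasp_force: 59.3
```

>>> {"method": "carry_out", "body": {
  "motion": [
    [0, 0, 0, 0, 0, 0, -1],
    [0, 0, 0, 0, 0, 30, -1],
    [0, 0, 0, 0, 0, 35, -1],
    [0, 0, 0, 0, 0, 35, -1],
    [0, 0, 0, 0, 0, 35, -1]
  ]
}}

```text
clock: 41.68
position: [424.2, -24.2, 115.2]
ee_rot: [-0.659, 0.752, -0.001, 0.0]
contact_force: [0.4, -0.4, -2.6]
gripper_width: 19.9
grasp_force: 59.3
```

```bash
python3 -c "
from part import *
st=read_state();print(st['position'].round(1),st['ee_rot'])
plan([(424,-24.2,76,-97.6,-1,3)],step=12)
s=cam('side')
I=up(s,268,180,52,40)
for v in(110,130,150): print('plate side',*frame(s,(270,188,48,26),102,v))"
```

```text
[424.2 -24.2 115.2] [-6.58950180e-01  7.52186002e-01 -8.46724703e-04  4.02641037e-04]
[[0.0,0.0,0.0,0.0,0.1,9.8,-1.0],[-0.001,0.0,0.0,0.0,0.2,19.6,-1.0],[-0.001,0.0,0.001,0.0,0.2,29.4,-1.0],[-0.002,-0.001,0.001,0.0,0.3,39.2,-1.0],[-0.002,-0.001,0.001,0.0,0.3,39.2,-1.0]]
[[0.0,0.0,0.0,0.0,0.0,0.0,-1.0]]
plate side [412.6 -52.3] [104.5  62.2] 8.5 [288.29 206.61]
plate side [420.4 -45.8] [69.1 29.5] -15.6 [291.   204.82]
plate side [424.  -45.9] [57.8 23.2] -15.7 [292.75 205.1 ]
```

>>> {"method": "carry_out", "body": {
  "motion": [
    [0, 0, 0, 0, 0, 10, -1],
    [0, 0, 0, 0, 0, 18, -1],
    [0, 0, 0, 0, 0, 18, -1]
  ]
}}

```text
clock: 42.1
position: [423.0, -24.9, 95.6]
ee_rot: [-0.658, 0.753, 0.0, -0.001]
contact_force: [-0.4, 0.1, -2.9]
gripper_width: 20.1
grasp_force: 59.3
```

>>> {"method": "carry_out", "body": {
  "motion": [
    [0, 0, 0, 0, 0, 8, -1],
    [0, 0, 0, 0, 0, 16, -1],
    [0, 0, 0, 0, 0, 16, -1]
  ]
}}

```text
clock: 42.48
position: [422.9, -24.9, 79.6]
ee_rot: [-0.658, 0.753, 0.0, -0.001]
contact_force: [0.5, -0.3, -1.8]
gripper_width: 20.2
grasp_force: 59.3
```

>>> {"method": "carry_out", "body": {
  "motion": [
    [0, 0, 0, 0, 0, 6, -1],
    [0, 0, 0, 0, 0, 11, -1],
    [0, 0, 0, 0, 0, 11, -1]
  ]
}}

```text
clock: 42.85
position: [423.2, -24.8, 69.0]
ee_rot: [-0.659, 0.753, -0.0, -0.001]
contact_force: [0.5, -0.7, -2.1]
gripper_width: 20.4
grasp_force: 59.4
```

>>> {"method": "carry_out", "body": {
  "motion": [
    [0, 0, 0, 0, 0, 1.5, -1],
    [0, 0, 0, 0, 0, 1.5, -1]
  ]
}}

```text
clock: 43.1
position: [423.7, -24.7, 68.5]
ee_rot: [-0.659, 0.752, -0.001, -0.0]
contact_force: [-1.3, -0.0, 2.9]
gripper_width: 19.9
grasp_force: 60.0
```

>>> {"method": "carry_out", "body": {
  "motion": [
    [0, 0, 0, 0, 0, 0, -0.2],
    [0, 0, 0, 0, 0, 0, -0.2],
    [0, 0, 0, 0, 0, 0, -0.2],
    [0, 0, 0, 0, 0, -40, -0.2],
    [0, 0, 0, 0, 0, -90, -0.2]
  ]
}}

```text
clock: 43.72
position: [422.8, -24.9, 158.2]
ee_rot: [-0.659, 0.753, 0.0, -0.002]
contact_force: [0.5, 0.2, -0.6]
gripper_width: 34.1
grasp_force: 0.0
```

```bash
python3 -c "
from part import *
st=read_state();print(st['position'].round(1))
plan([(480,-60,240,-60,-1),(700,-60,240,-60,-1)],step=50)"
```

```text
[422.8 -24.9 158.2]
[[0.001,0.0,-0.164,6.9,-15.3,-20.5,-1.0],[0.002,-0.001,-0.328,13.7,-30.6,-41.0,-1.0],[0.003,-0.001,-0.492,20.6,-45.8,-61.4,-1.0],[0.004,-0.002,-0.657,27.4,-61.1,-81.9,-1.0],[0.004,-0.002,-0.657,21.6,-104.7,-82.1,-1.0]]
[[-0.001,0.0,0.0,22.0,-38.1,0.1,-1.0],[-0.001,0.0,0.0,44.1,-76.2,0.1,-1.0],[-0.001,0.0,0.0,66.1,-114.3,0.1,-1.0],[-0.001,0.0,0.0,88.1,-152.4,0.1,-1.0]]
```

```bash
cat > cl.py <<'E'
from lid import *
def close(knob,yaw,t0,ty=-93,start=None,n=10,over=38):
    b=np.array(ball(knob,yaw,t0)); c,s_=np.cos(np.radians(yaw)),np.sin(np.radians(yaw)); w=[]
    w.append((b[0]+c*over,b[1]+s_*over,225,ty,-1)); w.append((b[0]+c*over,b[1]+s_*over,b[2]+4,ty,-1))
    for i in range(n+1):
        t=t0*(1-i/n); b=np.array(ball(knob,yaw,t)); d=25.5*np.sin(t)
        w.append((b[0]+c*d,b[1]+s_*d,b[2]-10*np.sin(t)+11*np.cos(t)+14-(2 if i==n else 0),ty,-1))
    w.append((*w[-1][:3],ty,-1)); w.append((w[-1][0],w[-1][1],225,ty,-1))
    plan(w)
E
python3 - <<'E'
from cl import *
st=read_state();p=st['position']
plan([(p[0],p[1],230,-97.6,-1),(460,-24,232,-94,-1)])
print();close((532,-15.4,28),-4.4,1.8,start=None)
E
```

```text
[[0.001,-0.001,0.0,0.1,0.1,-35.9,-1.0],[0.003,-0.003,0.0,0.2,0.2,-71.8,-1.0],[0.003,-0.002,-0.063,-5.6,-36.5,-73.9,-1.0]]

[[0.0,0.0,-0.013,-5.8,-50.9,-11.3,-1.0],[0.001,-0.001,-0.027,-11.6,-101.8,-22.6,-1.0],[0.001,-0.001,-0.04,-17.4,-152.7,-33.9,-1.0],[0.002,-0.002,-0.054,-23.2,-203.6,-45.2,-1.0],[0.002,-0.002,-0.067,-29.1,-254.5,-56.5,-1.0]]
[[0.001,0.0,-0.014,-2.4,-51.2,-11.2,-1.0],[0.001,0.0,-0.014,-2.4,-51.2,35.5,-1.0],[0.001,0.0,-0.014,-2.4,-51.2,82.2,-1.0],[0.001,0.0,-0.014,-2.6,-38.1,84.4,-1.0],[0.001,0.0,-0.014,-2.8,-17.7,77.2,-1.0]]
[[0.0,0.0,0.0,-0.5,21.8,-3.7,-1.0],[0.0,0.0,0.0,-1.1,44.4,-3.7,-1.0],[0.0,0.0,0.0,-1.6,67.1,-0.1,-1.0],[0.0,0.0,0.0,-2.2,89.0,7.0,-1.0],[0.0,0.0,0.0,-2.7,109.5,17.3,-1.0]]
[[0.0,0.0,0.0,-0.5,18.4,13.4,-1.0],[0.0,0.0,0.0,-0.9,34.2,29.2,-1.0],[0.0,0.0,0.0,-1.2,46.8,47.1,-1.0],[0.0,0.0,0.0,-1.4,55.8,68.4,-1.0],[0.0,0.0,0.0,-1.4,55.8,68.4,-1.0]]
[[0.0,0.0,0.0,0.0,0.0,-43.5,-1.0],[0.0,0.0,0.0,0.0,0.0,-87.0,-1.0],[0.0,0.0,0.0,0.1,0.0,-130.5,-1.0],[0.0,0.0,0.0,0.1,0.0,-174.0,-1.0]]
```

>>> {"method": "carry_out", "body": {
  "motion": [
    [0, 0, 0, -6, -51, -25, -1],
    [0, 0, 0, -12, -102, -50, -1],
    [0, 0, 0, -17, -153, -56, -1],
    [0, 0, 0, -23, -204, -60, -1],
    [0, 0, -0.08, -29, -254, -60, -1]
  ]
}}

```text
clock: 44.35
position: [680.9, -29.7, 218.1]
ee_rot: [-0.689, 0.725, -0.001, -0.0]
contact_force: [0.3, 0.4, -0.2]
gripper_width: -0.1
grasp_force: 0.0
```

>>> {"method": "carry_out", "body": {
  "motion": [
    [0, 0, 0, -2, -53, -8, -1],
    [0, 0, 0, -2, -53, 38, -1],
    [0, 0, 0, -2, -53, 85, -1],
    [0, 0, 0, -2, -53, 85, -1],
    [0, 0, 0, -2, -53, 85, -1]
  ]
}}

```text
clock: 44.98
position: [733.4, -30.5, 135.0]
ee_rot: [-0.688, 0.725, -0.002, 0.0]
contact_force: [0.1, 1.1, 0.9]
gripper_width: -0.0
grasp_force: 0.0
```

```bash
python3 - <<'E'
from cl import *
st=read_state();print(st['position'].round(1),st['contact_force'].round(1),st['ee_rot'])
k=(532,-15.4,28);yaw=-4.4;w=[]
c,s_=np.cos(np.radians(yaw)),np.sin(np.radians(yaw))
for i in range(11):
    t=1.8*(1-i/10); b=np.array(ball(k,yaw,t)); d=25.5*np.sin(t)
    w.append((b[0]+c*d,b[1]+s_*d,b[2]-10*np.sin(t)+11*np.cos(t)+14-(3 if i==10 else 0),-93,-1))
w.append(w[-1]);w.append((*w[-1][:2],225,-93,-1)); plan(w)
E
```

```text
[733.4 -30.5 135. ] [0.1 1.1 0.9] [-6.88374479e-01  7.25353362e-01 -1.70410302e-03  4.16259903e-04]
[[-0.003,-0.002,0.0,-0.1,16.2,5.5,-1.0],[-0.003,-0.002,0.0,-0.5,36.6,-1.8,-1.0],[-0.003,-0.002,0.0,-1.1,58.4,-5.5,-1.0],[-0.003,-0.002,0.0,-1.6,81.0,-5.7,-1.0],[-0.003,-0.002,0.0,-2.2,103.6,-2.1,-1.0]]
[[0.0,0.0,0.0,-0.5,22.0,7.0,-1.0],[0.0,0.0,0.0,-1.0,42.5,17.4,-1.0],[0.0,0.0,0.0,-1.5,60.9,30.8,-1.0],[0.0,0.0,0.0,-1.8,76.7,46.6,-1.0],[0.0,0.0,0.0,-2.2,89.3,64.5,-1.0]]
[[0.0,0.0,0.0,-0.2,9.0,22.2,-1.0],[0.0,0.0,0.0,-0.2,9.0,22.2,-1.0],[0.0,0.0,0.0,-0.2,9.0,-21.5,-1.0],[0.0,0.0,0.0,-0.2,9.0,-65.3,-1.0],[0.0,0.0,0.0,-0.2,9.0,-109.0,-1.0]]
[[0.0,0.0,0.0,0.0,0.0,-43.8,-1.0]]
```

>>> {"method": "carry_out", "body": {
  "motion": [
    [0, 0, 0, 0, 16, 5, -1],
    [0, 0, 0, -0.5, 37, -2, -1],
    [0, 0, 0, -1, 58, -5.5, -1],
    [0, 0, 0, -1.6, 81, -5.7, -1],
    [0, 0, 0, -2, 104, -2, -1]
  ]
}}

```text
clock: 45.6
position: [630.8, -22.7, 139.8]
ee_rot: [-0.688, 0.725, -0.004, 0.004]
contact_force: [1.5, 0.1, -0.9]
gripper_width: -0.1
grasp_force: 0.6
```

>>> {"method": "carry_out", "body": {
  "motion": [
    [0, 0, 0, -0.5, 22, 7, -1],
    [0, 0, 0, -1, 42, 17, -1],
    [0, 0, 0, -1.5, 61, 31, -1],
    [0, 0, 0, -1.8, 77, 46, -1],
    [0, 0, 0, -2, 89, 64, -1]
  ]
}}

```text
clock: 46.22
position: [542.5, -15.5, 74.5]
ee_rot: [-0.689, 0.725, -0.003, 0.004]
contact_force: [1.2, -0.4, -0.6]
gripper_width: 0.3
grasp_force: 0.4
```

>>> {"method": "carry_out", "body": {
  "motion": [
    [0, 0, 0, 0, 9, 18, -1],
    [0, 0, 0, 0, 9, 22, -1],
    [0, 0, 0, 0, 9, 22, -1],
    [0, 0, 0, 0, 9, 22, -1]
  ]
}}

```text
clock: 46.72
position: [531.5, -15.4, 52.5]
ee_rot: [-0.688, 0.725, -0.001, 0.0]
contact_force: [-5.5, 1.9, 9.8]
gripper_width: 0.2
grasp_force: 4.9
```

>>> {"method": "carry_out", "body": {
  "motion": [
    [0, 0, 0, 0, 0, -40, -1],
    [0, 0, 0, 0, 0, -90, -1],
    [0, 0, 0, 0, 0, -140, -1],
    [0, 0, 0, 0, 0, -180, -1],
    [0, 0, 0, 0, 0, -180, -1]
  ]
}}

```text
clock: 47.35
position: [533.8, -15.2, 235.8]
ee_rot: [-0.688, 0.725, -0.004, 0.005]
contact_force: [-0.1, 0.1, 0.3]
gripper_width: -0.1
grasp_force: 0.0
```

```bash
python3 - <<'E'
from cl import *
st=read_state();print(st['position'].round(1),st['contact_force'].round(1))
close((460,-246,28),1.8,1.8)
E
```

```text
[533.8 -15.2 235.8] [-0.1  0.1  0.3]
[[-0.003,0.0,0.0,43.5,-27.3,2.4,-1.0],[-0.005,0.001,0.0,87.1,-54.6,4.9,-1.0],[-0.008,0.001,0.0,130.6,-81.9,7.3,-1.0],[-0.011,0.002,0.0,174.2,-109.1,9.8,-1.0],[-0.014,0.002,0.0,217.7,-136.4,12.2,-1.0]]
[[0.0,0.0,0.0,0.0,0.0,46.7,-1.0],[0.0,0.0,0.0,0.0,-0.1,93.3,-1.0],[0.0,0.0,0.0,1.1,13.0,95.6,-1.0],[0.0,0.0,0.0,2.8,33.4,88.4,-1.0],[0.0,0.0,0.0,4.6,55.1,84.7,-1.0]]
[[0.0,0.0,0.0,1.9,22.5,0.0,-1.0],[0.0,0.0,0.0,3.8,45.1,3.5,-1.0],[0.0,0.0,0.0,5.6,67.0,10.7,-1.0],[0.0,0.0,0.0,7.4,87.4,21.0,-1.0],[0.0,0.0,0.0,8.9,105.8,34.4,-1.0]]
[[0.0,0.0,0.0,1.3,15.7,15.8,-1.0],[0.0,0.0,0.0,2.4,28.2,33.7,-1.0],[0.0,0.0,0.0,3.1,37.2,55.0,-1.0],[0.0,0.0,0.0,3.1,37.2,55.0,-1.0],[0.0,0.0,0.0,3.1,37.2,11.5,-1.0]]
[[0.0,0.0,0.0,0.0,0.0,-43.5,-1.0],[0.0,0.0,0.0,0.0,0.1,-87.0,-1.0],[0.0,0.0,0.0,0.0,0.1,-130.5,-1.0]]
```

>>> {"method": "carry_out", "body": {
  "motion": [
    [0, 0, 0, 43, -27, 2, -1],
    [0, 0, 0, 87, -55, 5, -1],
    [0, 0, 0, 130, -82, 7, -1],
    [-0.005, 0, 0, 174, -109, 10, -1],
    [-0.005, 0, 0, 217.7, -136.4, 12, -1]
  ]
}}

```text
clock: 47.98
position: [656.3, -241.9, 217.8]
ee_rot: [-0.688, 0.726, 0.001, -0.002]
contact_force: [0.5, 0.2, 0.4]
gripper_width: -0.3
grasp_force: 0.0
```

>>> {"method": "carry_out", "body": {
  "motion": [
    [0, 0, 0, 0, 0, 0, -1],
    [0, 0, 0, 0, 0, 47, -1],
    [0, 0, 0, 0, 0, 93, -1],
    [0, 0, 0, 1, 13, 95, -1],
    [0, 0, 0, 3, 33, 88.5, -1]
  ]
}}

```text
clock: 48.6
position: [621.9, -241.1, 129.9]
ee_rot: [-0.689, 0.725, 0.001, -0.002]
contact_force: [1.3, -0.2, 0.0]
gripper_width: 0.3
grasp_force: 0.7
```

```bash
python3 - <<'E'
from cl import *
st=read_state();print(st['position'].round(1),st['contact_force'].round(1))
k=(460,-246,28);yaw=1.8;w=[]
c,s_=np.cos(np.radians(yaw)),np.sin(np.radians(yaw))
for i in range(2,11):
    t=1.8*(1-i/10); b=np.array(ball(k,yaw,t)); d=25.5*np.sin(t)
    w.append((b[0]+c*d,b[1]+s_*d,b[2]-10*np.sin(t)+11*np.cos(t)+14-(3 if i==10 else 0),-93,-1))
plan(w)
E
```

```text
[ 621.9 -241.1  129.9] [ 1.3 -0.2  0. ]
[[0.003,-0.002,0.001,1.4,18.5,-10.4,-1.0],[0.003,-0.002,0.001,3.3,41.0,-10.3,-1.0],[0.003,-0.002,0.001,5.1,63.6,-6.7,-1.0],[0.003,-0.002,0.001,6.9,85.4,0.5,-1.0],[0.003,-0.002,0.001,8.6,105.8,10.9,-1.0]]
[[0.0,0.0,0.0,1.6,18.4,13.4,-1.0],[0.0,0.0,0.0,2.9,34.1,29.2,-1.0],[0.0,0.0,0.0,3.9,46.6,47.1,-1.0],[0.0,0.0,0.0,4.7,55.6,69.4,-1.0]]
```

>>> {"method": "carry_out", "body": {
  "motion": [
    [0, 0, 0, 1.4, 18.5, -10, -1],
    [0, 0, 0, 3.3, 41, -10, -1],
    [0, 0, 0, 5, 63.6, -6.7, -1],
    [0, 0, 0, 7, 85.4, 0.5, -1],
    [0, 0, 0, 8.6, 106, 11, -1]
  ]
}}

```text
clock: 49.22
position: [515.8, -244.7, 121.6]
ee_rot: [-0.688, 0.725, -0.001, -0.0]
contact_force: [2.0, 0.1, -0.2]
gripper_width: -0.2
grasp_force: 0.7
```

>>> {"method": "carry_out", "body": {
  "motion": [
    [0, 0, 0, 1.6, 18.4, 13, -1],
    [0, 0, 0, 3, 34, 29, -1],
    [0, 0, 0, 4, 46.6, 47, -1],
    [0, 0, 0, 4.7, 55.6, 66, -1],
    [0, 0, 0, 4.7, 55.6, 69, -1]
  ]
}}

```text
clock: 49.85
position: [458.5, -246.5, 52.2]
ee_rot: [-0.688, 0.725, 0.001, -0.003]
contact_force: [-5.7, 3.2, 17.6]
gripper_width: -0.3
grasp_force: 8.7
```

>>> {"method": "carry_out", "body": {
  "motion": [
    [0, 0, 0, 0, 0, 0, -1],
    [0, 0, 0, 0, 0, 1, -1]
  ]
}}

```text
clock: 50.1
position: [458.5, -246.5, 52.2]
ee_rot: [-0.689, 0.725, 0.001, -0.003]
contact_force: [-6.8, 2.4, 16.4]
gripper_width: 0.2
grasp_force: 8.5
```

>>> {"method": "carry_out", "body": {
  "motion": [
    [0, 0, 0, 0, 0, -40, -1],
    [0, 0, 0, 0, 0, -90, -1],
    [0, 0, 0, 0, 0, -140, -1],
    [0, 0, 0, 0, 0, -180, -1],
    [0, 0, 0, 0, 0, -180, -1]
  ]
}}

```text
clock: 50.72
position: [461.8, -246.8, 234.8]
ee_rot: [-0.688, 0.725, -0.004, 0.001]
contact_force: [-0.3, -0.5, -0.6]
gripper_width: -0.1
grasp_force: 0.0
```

```bash
python3 - <<'E'
from cl import *
st=read_state();print(st['position'].round(1),st['contact_force'].round(1))
close((457.5,261,28),1.4,1.4,over=45)
t=cam("top"); v=crop(t,225,170,50,50,8).max(2); 
E
```

```text
[ 461.8 -246.8  234.8] [-0.3 -0.5 -0.6]
[[-0.001,0.0,0.0,-51.9,-12.7,0.9,-1.0],[-0.001,-0.001,0.0,-103.8,-25.4,1.7,-1.0],[-0.002,-0.001,0.0,-155.7,-38.1,2.6,-1.0],[-0.002,-0.001,0.0,-207.6,-50.8,3.4,-1.0],[-0.003,-0.002,0.0,-259.5,-63.5,4.3,-1.0]]
[[-0.001,0.0,0.0,-51.9,-12.7,0.9,-1.0],[-0.001,-0.001,0.0,-103.8,-25.4,1.8,-1.0],[-0.002,-0.001,0.0,-155.7,-38.1,2.8,-1.0],[-0.002,-0.001,0.0,-207.6,-50.8,3.7,-1.0],[-0.003,-0.002,0.0,-259.5,-63.5,4.6,-1.0]]
[[0.0,0.0,0.0,0.0,0.0,43.2,-1.0],[0.0,0.0,0.0,0.0,0.0,86.4,-1.0],[0.0,0.0,0.0,1.5,19.8,84.4,-1.0],[0.0,0.0,0.0,2.9,37.3,84.6,-1.0],[0.0,0.0,0.0,4.2,54.9,87.1,-1.0]]
[[0.0,0.0,0.0,1.4,17.3,4.6,-1.0],[0.0,0.0,0.0,2.6,33.9,11.3,-1.0],[0.0,0.0,0.0,3.8,49.5,19.9,-1.0],[0.0,0.0,0.0,4.9,63.8,30.3,-1.0],[0.0,0.0,0.0,5.9,76.5,42.2,-1.0]]
[[0.0,0.0,0.0,0.9,11.0,13.3,-1.0],[0.0,0.0,0.0,1.6,19.8,27.6,-1.0],[0.0,0.0,0.0,2.1,26.5,44.7,-1.0],[0.0,0.0,0.0,2.1,26.5,44.7,-1.0],[0.0,0.0,0.0,2.1,26.5,1.2,-1.0]]
[[0.0,0.0,0.0,-0.1,0.0,-43.5,-1.0],[0.0,0.0,0.0,-0.1,0.0,-87.0,-1.0],[0.0,0.0,0.0,-0.1,0.0,-130.5,-1.0]]
```

```bash
python3 - <<'E'
from m2 import *
t=cam("top");s=cam("side")
p,r=dark(t,(236),182,18,14,60);q,r2=dark(s,325,148,12,10,60)
X,e=tri(t,p,s,q);print(p,r,q,r2,X,e)
h=np.array([457.5+120,14]); a=np.arctan2(X[2]-h[1],h[0]-X[0]); print("t",a-np.arctan2(14,120))
E
```

```text
[244.15669352 190.06773275] 5.046265044040321 [327.58665821 152.69796792] 4.0217062413500395 [543.63072037 259.34272734 138.79051489] 6.352526999965561
t 1.1896299881674248
```

The left lid stands at about 1.19 rad (over 1). Now I close it.

>>> {"method": "carry_out", "body": {
  "motion": [
    [0, 0, 0, -52, -13, 0, -1],
    [0, 0, 0, -104, -25, 0, -1],
    [0, 0, 0, -156, -38, 0, -1],
    [0, 0, 0, -208, -51, 0, -1],
    [0, 0, 0, -260, -64, 0, -1]
  ]
}}

```text
clock: 51.5
position: [537.3, 11.6, 226.9]
ee_rot: [-0.688, 0.726, 0.002, -0.003]
contact_force: [0.7, -0.1, 0.9]
gripper_width: -0.1
grasp_force: 0.0
```

>>> {"method": "carry_out", "body": {
  "motion": [
    [0, 0, 0, -52, -13, 0, -1],
    [0, 0, 0, -104, -25, 0, -1],
    [0, 0, 0, -156, -38, 0, -1],
    [0, 0, 0, -208, -51, 0, -1],
    [0, 0, 0, -259, -64, 0, -1]
  ]
}}

```text
clock: 52.12
position: [615.2, 266.6, 225.8]
ee_rot: [-0.688, 0.726, 0.002, -0.004]
contact_force: [0.7, 0.2, 0.4]
gripper_width: 0.0
grasp_force: 0.0
```

>>> {"method": "carry_out", "body": {
  "motion": [
    [0, 0, 0, 0, 0, 0, -1],
    [0, 0, 0, 0, 0, 43, -1],
    [0, 0, 0, 0, 0, 90, -1],
    [0, 0, 0, 0, 0, 90, -1]
  ]
}}

```text
clock: 52.62
position: [612.0, 262.5, 132.4]
ee_rot: [-0.688, 0.726, 0.003, -0.008]
contact_force: [0.1, -0.5, 0.6]
gripper_width: -0.0
grasp_force: 0.0
```

```bash
python3 - <<'E'
from cl import *
st=read_state();print(st['position'].round(1),st['contact_force'].round(1))
k=(457.5,261,28);yaw=1.4;w=[]
c,s_=np.cos(np.radians(yaw)),np.sin(np.radians(yaw))
for i in range(0,10):
    t=1.4*(1-i/9); b=np.array(ball(k,yaw,t)); d=25.5*np.sin(t)
    w.append((b[0]+c*d,b[1]+s_*d,b[2]-10*np.sin(t)+11*np.cos(t)+14-(4 if i==9 else 0),-93,-1))
plan(w)
E
```

```text
[612.  262.5 132.4] [ 0.1 -0.5  0.6]
[[0.015,-0.008,-0.002,-1.0,16.2,-8.0,-1.0],[0.015,-0.008,-0.002,0.6,35.7,-7.2,-1.0],[0.015,-0.008,-0.002,2.1,55.2,-3.8,-1.0],[0.015,-0.008,-0.002,3.5,74.1,2.3,-1.0],[0.015,-0.008,-0.002,4.9,92.0,10.8,-1.0]]
[[0.0,0.0,0.0,1.2,16.7,10.6,-1.0],[0.0,0.0,0.0,2.4,31.6,23.2,-1.0],[0.0,0.0,0.0,3.4,44.3,37.6,-1.0],[0.0,0.0,0.0,4.1,54.5,53.3,-1.0],[0.0,0.0,0.0,4.7,62.1,74.0,-1.0]]
```

>>> {"method": "carry_out", "body": {
  "motion": [
    [0.015, -0.008, 0, -1, 16, -8, -1],
    [0.015, -0.008, 0, 0.6, 36, -7, -1],
    [0.015, -0.008, 0, 2, 55, -4, -1],
    [0.015, -0.008, 0, 3.5, 74, 2, -1],
    [0.015, -0.008, 0, 5, 92, 11, -1]
  ]
}}

```text
clock: 53.25
position: [524.1, 265.4, 130.1]
ee_rot: [-0.688, 0.725, -0.002, 0.009]
contact_force: [1.0, 0.6, 0.4]
gripper_width: 0.1
grasp_force: 0.6
```

>>> {"method": "carry_out", "body": {
  "motion": [
    [0, 0, 0, 1.2, 17, 10.6, -1],
    [0, 0, 0, 2.4, 31.6, 23, -1],
    [0, 0, 0, 3.4, 44, 37.6, -1],
    [0, 0, 0, 4, 54.5, 53, -1],
    [0, 0, 0, 4.7, 62, 72, -1]
  ]
}}

```text
clock: 53.88
position: [462.9, 265.0, 56.6]
ee_rot: [-0.688, 0.725, -0.002, 0.009]
contact_force: [1.6, -0.3, 0.6]
gripper_width: -0.2
grasp_force: 0.3
```

>>> {"method": "carry_out", "body": {
  "motion": [
    [0, 0, 0, 0, 0, 2, -1],
    [0, 0, 0, 0, 0, 2, -1],
    [0, 0, 0, 0, 0, 2, -1]
  ]
}}

```text
clock: 54.25
position: [462.4, 264.7, 53.4]
ee_rot: [-0.688, 0.726, -0.001, 0.007]
contact_force: [-0.1, 0.4, 0.3]
gripper_width: -0.1
grasp_force: 0.0
```

>>> {"method": "carry_out", "body": {
  "motion": [
    [0, 0, 0, 0, 0, -40, -1],
    [0, 0, 0, 0, 0, -90, -1],
    [0, 0, 0, -50, 30, -140, -1],
    [0, 0, 0, -100, 60, -180, -1],
    [0, 0, 0, -150, 90, -180, -1]
  ]
}}

```text
clock: 54.88
position: [385.2, 406.3, 234.1]
ee_rot: [-0.688, 0.726, -0.0, 0.01]
contact_force: [0.6, 0.5, -0.3]
gripper_width: 0.1
grasp_force: 0.0
```

```bash
python3 - <<'E'
from part import *
t=cam("top");s=cam("side")
a=crop(t,215,150,240,140,3.3); b=crop(s,260,160,110,140,2.75)
b=cv2.resize(b,None,fx=1,fy=1); H=300
A=crop(t,215,150,240,140,3.3)[:,:]; A=cv2.resize(A,(500,292)); B=crop(s,260,160,110,140,4.2)
C=np.zeros((600,800,3),np.uint8); C[:292,:500]=A; B=B[:588,:]; 
B=cv2.resize(crop(s,290-32,165,75,150,4),(300,600)); C[:,500:]=B
D=cv2.resize(crop(t,315,205,72,72,8),(300,300)); C[296:596,:300]=D
cv2.imwrite("pics/end.png",C)
for n,aa,bb in(("left",(243,222,14,14),(299,177,9,11)),("mid",(340,197,15,13),(326,215,10,14)),("right",(422,220,15,14),(303,266,11,16))):
    p,r=dark(t,*aa);q,r2=dark(s,*bb); print(n,tri(t,p,s,q)[0].round(1))
E
```

```text
left [457.7 260.7  29.3]
mid [531.2 -12.9  27.5]
right [ 459.5 -243.    26.1]
```

View pics/end.png

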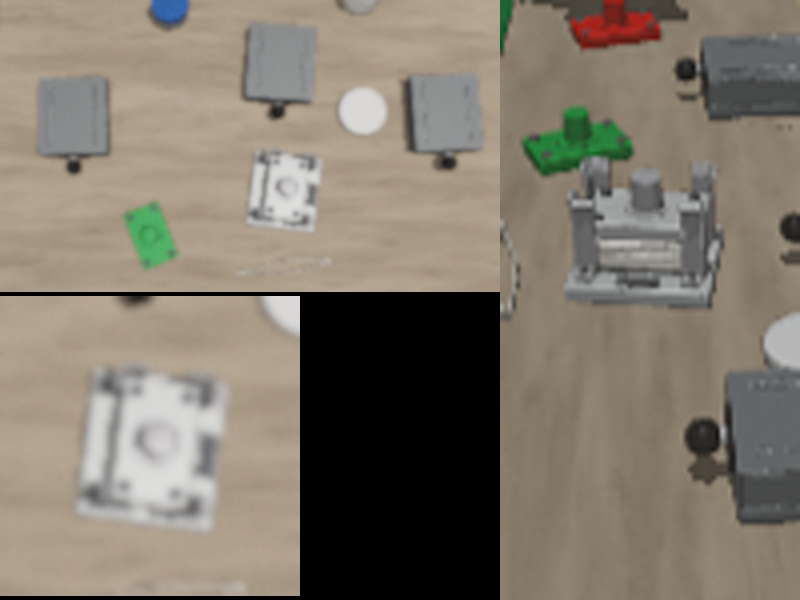

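The final view shows all three cases shut, with knobs within 0.3 mm of their starting positions. The plate is boss up and square in the jig at crop (157,440), stacked on the spacer and cell at side (645,215), and the bystanders are unmoved. Handing in.

```bash
python3 -c "
from bench import *
print(job_done())"
```

```text
the job is handed in; nothing more can be done
None
```

I stacked the only membrane cell in the scene, then the spacer, then the end plate (boss up) in the jig, shut all three cases and handed the job in at about 55 s; the hand-in gave no verdict.

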